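# Set out the bench for making up a standard solution

## Robot

A 6-joint arm with a two-finger parallel gripper is mounted at the origin on the work surface. World frame = base frame: x ahead of the robot, y to its left, z up, the work surface at z = 0. Lengths are in m, angles in degrees, forces in N, time in s.
With the tool pointing down it reaches from about 0.2 to 0.875 m from the base axis. Payload 3.4 kg.
Tool frame: the origin (TCP) lies on the centre line of the jaws, within the pads' length; the fingertips stand 19 mm ahead of it and the grasp point (between the pads) is the TCP (r.tcp_to_tips is the y of the fingertips in the tool frame, in m); y points along the fingers, z is the direction in which the jaws open and shut, and the axes are right-handed (so a half turn about y gives the same grasp; the last joint's range is limited). The gripper opens to 94 mm and grips with 3 to 60 N. Pads are 16 mm wide; open, the fingers measure 119 mm over their backs; the gripper's body (75 mm by 177 mm) begins 78 mm behind the grasp point.
Start: joints at [-79.469, 15.808, 86.224, -0, 77.962, -6.933], TCP at [0.173, -0.549, 0.186] pointing down, gripper open.
Joint ranges: [-165.64, 165.64], [-43.16, 119.46], [12.63, 154.43], [-67.54, 247.53], [6.08, 155.33], [-154.97, 154.97]. Speed limits (degrees/s): [147.25, 147.25, 180, 180, 180, 180].

## Interface

Orientations are given as [roll, pitch, yaw] about the fixed x, y, z axes, in that order (R = Rz(yaw) Ry(pitch) Rx(roll)).
In Python, from rig import r, imaging gives the robot as it stands.
- The arm moves only by the tool jog_arm, never from a script. Its argument "series" is a list of rows, each a list of 3 entries, a list of its own where there are three numbers: the turn, a rotation vector about the world's x, y, z in degrees, then the shift along the world's x, y, z in m, then the opening, from 0 (shut) to 1 (fully open). A call has exactly 8 rows; each row shifts and turns the pose as measured when the row begins; what a row does not reach is not made up. A row lasts 1/10 s, in which the tool goes at most 50 mm and 8.59 degrees, less where a joint would pass 70% of its speed; a pose out of reach is approached as far as the arm can. A call is refused whole if a number of a shift passes 0.05 or a number of a turn 8.59, either way. A call with a gripper value outside its range is refused whole. The fingers move at their own pace and stop on an object; "squeeze" is the grip in N (left out, the last holds). Time passes only in rows, so rows that do not move let the fingers close, or fill a call up. It gives the time, the measured TCP pose, the force and the opening at its end, in the units of the state.
- r.get_obs(): the state, without advancing time (a new reading comes with each control period).
- imaging.capture(name): name is "scene" or "top" or "wrist"; returns a dict with "frame" (420x560x3 uint8, red, green, blue), "K" (3x3 intrinsics, pixels), "D" ([k1, k2, p1, p2, k3] as OpenCV has them; the pictures are not rectified), "world_to_cam" (4x4, takes a point from world to camera coordinates). Camera axes: x right, y down, z forward; pixel columns grow to the right and rows downward; lengths in m; the calibration is good to about 2 mm. A picture is of the moment at which its call begins. There is no depth.
- r.finish_job(): hands the job in, once; it reports no verdict.
The state is a dict: "time_s": time; "joint_pos": joint angles; "joint_vel": joint speeds; "tau": joint torques, N m; "position": TCP position; "tcp_rot": TCP orientation; "contact_force": force on the tool from outside, world axes, zero at the start; "ft_torque": the same for the moment, N m; "grip_width": finger opening in m.
Only numpy, scipy, OpenCV 4.12 (cv2) and the standard library are available. Lean on these libraries where they do the work, as an engineer would, in place of code of your own. Each camera call takes 0.05 s, during which the arm holds its last target.

## Task

Set out the bench for making up a standard solution: stand the empty beaker in the middle of the stirrer's heating plate, the little lidded weighing bottle in the middle of the balance pan, and the long-necked volumetric flask on the bench between the two instruments, midway between the pan and the plate. The white powder jar goes on the bench beside the balance, on the side away from the stirrer, level with the middle of the pan and two fingers' breadth (30 mm) clear of the balance's side. Set every piece down upright and gently without letting it fall, and leave the other glassware and bottles where they stand.

Things in the scene. Friction and masses are not known exactly. Their poses are not given: they have to be found in the camera images.
- beaker_mid (a point): Empty open glass beaker, a plain clear cylinder 80 mm tall, 60 mm outer diameter at the rim and 58 mm at the foot, wall 3 mm, small spout, 0.08 kg. Origin at its centre, half-way up (on its upright axis); z up. Stands on the bench among the other pieces on the robot's side of the instruments.
- weighing_bottle_mid (a point): Weighing bottle, the lowest piece: a squat clear glass cylinder 50 mm in diameter and 28 mm tall, with a lid 53 mm wide (from 28 to 34 mm up) that is one piece with it and carries a small knob 16 mm wide; 46 mm tall over all, 0.06 kg. Origin on its upright axis, half-way up over all (23 mm above its foot); z up.
- jar_mid (a point): Powder jar: opaque white plastic cylinder 56 mm in diameter with a paper band and a black screw cap 54 mm wide (from 69 mm up); 90 mm tall over all, closed, 0.15 kg. Origin at its centre, half-way up (on its upright axis); z up.
- volumetric_flask_mid (a point): Volumetric flask: clear glass, round bulb 48 mm in diameter at the bottom (flat foot 34 mm wide), long straight neck 13 mm in diameter from 54 to 120 mm up, then a collar 18 mm and a white stopper 20 mm wide; 146 mm tall over all, 0.06 kg. Origin on its axis, half-way up (73 mm above its foot, on the neck); z up.
- pan (a point): Middle of the top of the balance's round steel pan (110 mm diameter, 50 mm above the bench). Balance: fixed low white box 130 mm wide (y), 170 deep (x), body 38 tall, small screen in front; the pan lies 20 mm behind the box's middle, half-way across, so the box's sides are 65 mm left and right of this point. x to its back (away from the robot), y to its left, z up.
- plate (a point): Middle of the top of the stirrer's round aluminium heating plate (120 mm diameter, 92 mm above the bench, cold). Stirrer: fixed grey box 145 mm wide (y), 170 deep (x), body 70 tall, two knobs in front; the plate lies 20 mm behind the box's middle. x to its back (away from the robot), y to its left, z up. It stands beside the balance, 0.31 to 0.36 m middle to middle, on either side.
- conical_flask_mid (a point): Bystander: conical glass flask, 64 mm wide at the foot, neck 26 mm, 105 mm tall. Origin at its centre, half-way up (on its upright axis); z up. Leave it alone.
- dropper_bottle_mid (a point): Bystander: small brown glass bottle with black collar and rubber teat, 38 mm in diameter, 97 mm tall. Origin at its centre, half-way up (on its upright axis); z up. Leave it alone.
- measuring_cylinder_mid (a point): Bystander: slender measuring cylinder behind the instruments, tube 25 mm on a 60 mm round foot, 160 mm tall. Origin at its centre, half-way up (on its upright axis); z up. Leave it alone.
- wash_bottle_mid (a point): Bystander: white plastic wash bottle, 64 mm in diameter, with a bent spout reaching to 180 mm up and 50 mm to its x side; out on the robot's right. Origin on its axis 70 mm up; z up. Leave it alone.

How it is judged (in metres and radians):
At the end, for the whole second after the job is handed in: Beaker on plate and weighing bottle on pan within 15 mm of the middle; flask on the bench within 190 mm of both middles; jar on the bench on the side away from the stirrer, 15 to 45 mm from the balance, within 20 mm of the pan's middle front to back; all upright, released, at rest (angle between each of beaker_mid, weighing_bottle_mid, jar_mid, volumetric_flask_mid's own z axis and vertical below 0.08 rad and linear speed of each of beaker, weighing_bottle, jar, volumetric_flask below 0.02 m/s and angular speed of each of beaker, weighing_bottle, jar, volumetric_flask below 0.2 rad/s and horizontal distance between beaker_mid and plate below 0.015 m and z of beaker_mid in the frame of plate between 0.035 and 0.046 m and horizontal distance between weighing_bottle_mid and pan below 0.015 m and z of weighing_bottle_mid in the frame of pan between 0.018 and 0.029 m and height (world z) of jar_mid between 0.04 and 0.051 m and height (world z) of volumetric_flask_mid between 0.068 and 0.079 m and horizontal distance between volumetric_flask_mid and pan below 0.19 m and horizontal distance between volumetric_flask_mid and plate below 0.19 m and x of jar_mid in the frame of pan between -0.02 and 0.02 m and ((y of plate in the frame of pan below 0 m and y of jar_mid in the frame of pan between 0.108 and 0.138 m) or (y of plate in the frame of pan above 0 m and y of jar_mid in the frame of pan between -0.138 and -0.108 m))); the robot touches nothing.
It fails at once if a bystander (conical flask, dropper bottle, measuring cylinder, wash bottle) is pushed more than 20 mm or tipped (distance of any of conical_flask_mid, dropper_bottle_mid, measuring_cylinder_mid, wash_bottle_mid from where it was at the start of the episode above 0.02 m or angle between any of conical_flask_mid, dropper_bottle_mid, measuring_cylinder_mid, wash_bottle_mid's own z axis and vertical above 0.35 rad).
It fails at once if a piece is dropped or knocked over: faster than 0.5 m/s (a fall of 13 mm) with no finger on it ((contact force between beaker and the fingers below 0.01 N and linear speed of beaker above 0.5 m/s) or (contact force between weighing_bottle and the fingers below 0.01 N and linear speed of weighing_bottle above 0.5 m/s) or (contact force between jar and the fingers below 0.01 N and linear speed of jar above 0.5 m/s) or (contact force between volumetric_flask and the fingers below 0.01 N and linear speed of volumetric_flask above 0.5 m/s)).
It also fails if it takes over 106 s, if anything falls off the work surface, if the arm or the gripper's body presses on something with over 40 N, if the wrist force passes 120 N, or if a joint passes its speed limit or range.

## Working session

There is one attempt and no reset: what is moved stays moved. The work goes in short steps, Python scripts to look and compute and a tool call to move; the robot and the scene stay as the last step left them, time stands still between calls to the robot, and variables do not carry over. Pictures are saved under pics/ and viewed, and the job is handed in when it is done.

Besides the shell and the picture viewer there is one more tool, called after "Emit:" as a command line: name --argument value ..., lists and objects as JSON in quotes. jog_arm: Moves the arm, as the interface text tells. Its arguments: {"type":"object","properties":{"series":{"type":"array","items":{"type":"array"}},"squeeze":{"type":"number"}},"required":["series"]}

```bash
ls; mkdir -p pics; python3 - <<'E'
from rig import r, imaging
import cv2
print(r.get_obs(), r.tcp_to_tips)
for n in ["scene","top","wrist"]:
    c=imaging.capture(n); cv2.imwrite(f"pics/{n}0.png",c["frame"][:,:,::-1]); print(n,c["K"].tolist(),c["D"],c["world_to_cam"].round(4).tolist())
    import pickle; pickle.dump(c,open(f"pics/{n}0.pkl","wb"))
E
```

```text
pics
{'time_s': 0.0, 'joint_pos': array([-7.94687675e+01,  1.58466649e+01,  8.62941111e+01, -2.04493813e-03,
        7.79626932e+01, -6.93170981e+00]), 'joint_vel': array([ 0.03960158,  0.00323998,  0.06316272, -0.02309683, -0.02787277,
        0.07858103]), 'tau': array([-8.55317339e-04, -4.04583371e+01, -2.37225848e+01,  7.00214272e-02,
        3.44412751e-02, -1.41573032e-04]), 'position': array([ 0.17243095, -0.54790122,  0.18552203]), 'tcp_rot': array([-9.01029542e+01,  1.05027154e-02, -1.62536639e+02]), 'contact_force': array([-0.20925886, -0.47712518, -0.46770683]), 'ft_torque': array([-0.01760253, -0.03954232, -0.03858363]), 'grip_width': 0.09435091627360906} 0.019
scene [[476.51019111405316, 0.0, 282.9980159577107], [0.0, 476.51019111405316, 210.36381650530433], [0.0, 0.0, 1.0]] [-0.04346928  0.          0.          0.          0.        ] [[0.0193, 0.9998, 0.0052, 0.0877], [0.7117, -0.0101, -0.7024, -0.3643], [-0.7022, 0.0173, -0.7118, 1.6861], [0.0, 0.0, 0.0, 1.0]]
top [[379.1040143224461, 0.0, 280.6414856473636], [0.0, 379.1040143224461, 205.68571158475223], [0.0, 0.0, 1.0]] [0.03088313 0.         0.         0.         0.        ] [[-0.001, -1.0, 0.0095, -0.1048], [-0.9895, -0.0004, -0.1447, 0.6121], [0.1447, -0.0096, -0.9894, 1.0671], [0.0, 0.0, 0.0, 1.0]]
wrist [[341.19558400591126, 0.0, 277.7876744272338], [0.0, 341.19558400591126, 209.76746680948625], [0.0, 0.0, 1.0]] [-0.08224381  0.          0.          0.          0.        ] [[0.3003, -0.9538, -0.0007, -0.5749], [-0.9236, -0.291, 0.2496, -0.026], [-0.2383, -0.0743, -0.9683, 0.3891], [0.0, 0.0, 0.0, 1.0]]
```

View pics/scene0.png

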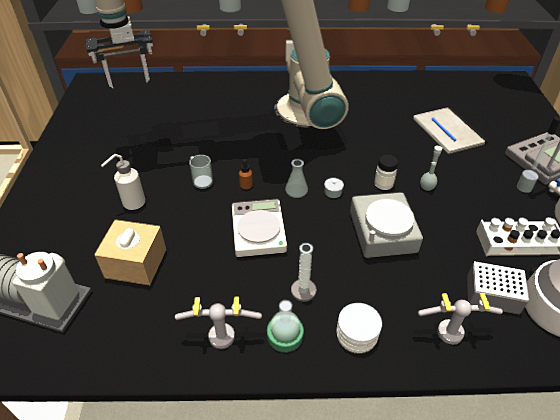

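View pics/top0.png

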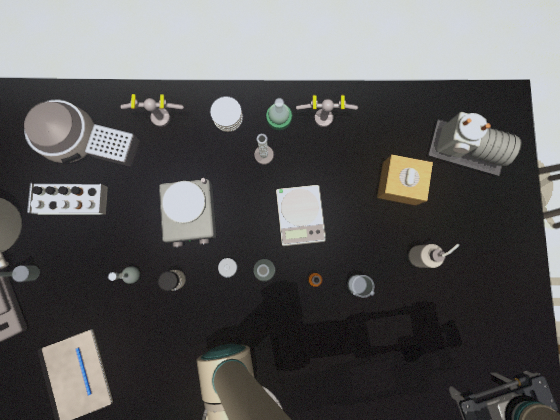

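View pics/wrist0.png

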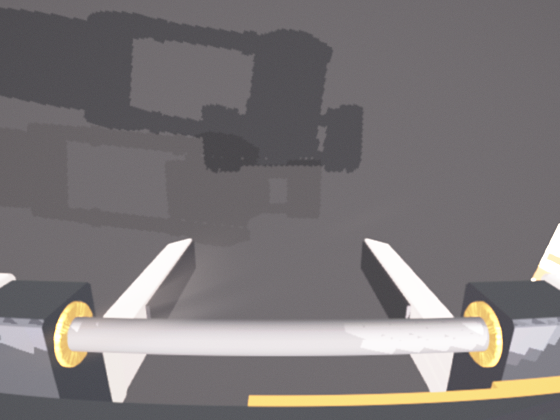

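```bash
cat > h.py <<'E'
import numpy as np, cv2, pickle
def ray(c,u,v):
    p=cv2.undistortPoints(np.array([[[u,v]]],float),c["K"],c["D"])[0,0]
    T=np.array(c["world_to_cam"]);R=T[:3,:3];t=T[:3,3]
    o=-R.T@t; d=R.T@np.array([p[0],p[1],1.]); return o,d
def onz(c,u,v,z):
    o,d=ray(c,u,v); return (o+d*(z-o[2])/d[2])
def proj(c,P):
    T=np.array(c["world_to_cam"]);
    return cv2.projectPoints(np.atleast_2d(np.array(P,float)),cv2.Rodrigues(T[:3,:3])[0],T[:3,3],c["K"],c["D"])[0][:,0]
def tri(c1,p1,c2,p2):
    o1,d1=ray(c1,*p1);o2,d2=ray(c2,*p2)
    s=np.linalg.lstsq(np.stack([d1,-d2],1),o2-o1,rcond=None)[0]
    a=o1+d1*s[0];b=o2+d2*s[1];return (a+b)/2,np.linalg.norm(a-b)
def crop(c,x0,y0,x1,y1,k,name):
    im=cv2.resize(c["frame"][y0:y1,x0:x1,::-1],None,fx=k,fy=k,interpolation=cv2.INTER_CUBIC)
    im=np.clip(im.astype(float)*1.3+25,0,255).astype(np.uint8)
    for i in range(x0-x0%10+10,x1,10):
        cv2.line(im,((i-x0)*k,0),((i-x0)*k,6 if i%50 else 14),(0,255,255),1)
        if i%50==0: cv2.putText(im,str(i),((i-x0)*k,26),0,.4,(0,255,255),1)
    for i in range(y0-y0%10+10,y1,10):
        cv2.line(im,(0,(i-y0)*k),(6 if i%50 else 14,(i-y0)*k),(0,255,255),1)
        if i%50==0: cv2.putText(im,str(i),(16,(i-y0)*k),0,.4,(0,255,255),1)
    cv2.imwrite(name,im)
E
python3 - <<'E'
from h import *
t=pickle.load(open('pics/top0.pkl','rb'));s=pickle.load(open('pics/scene0.pkl','rb'))
crop(t,100,165,300,300,4,'pics/t1.png');crop(t,240,165,440,300,4,'pics/t2.png')
crop(s,90,130,290,280,4,'pics/s1.png');crop(s,270,130,470,280,4,'pics/s2.png')
E
```

```text
(no output)
```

View pics/t1.png

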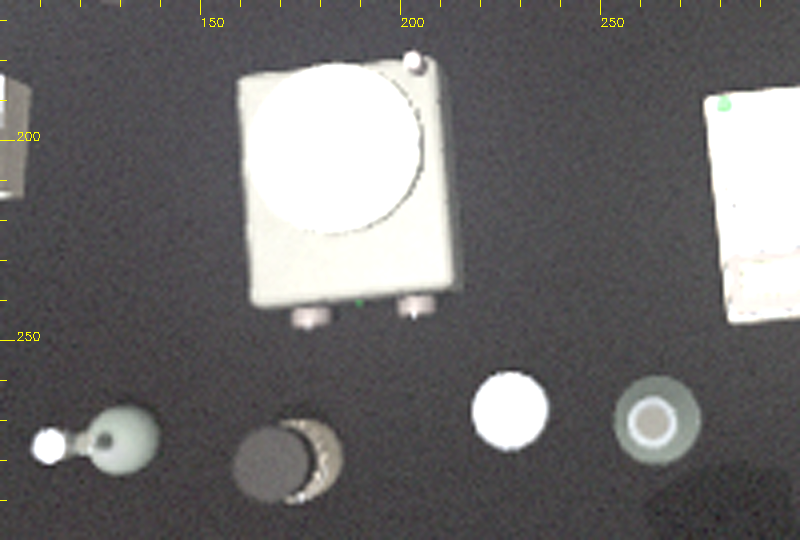

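View pics/t2.png

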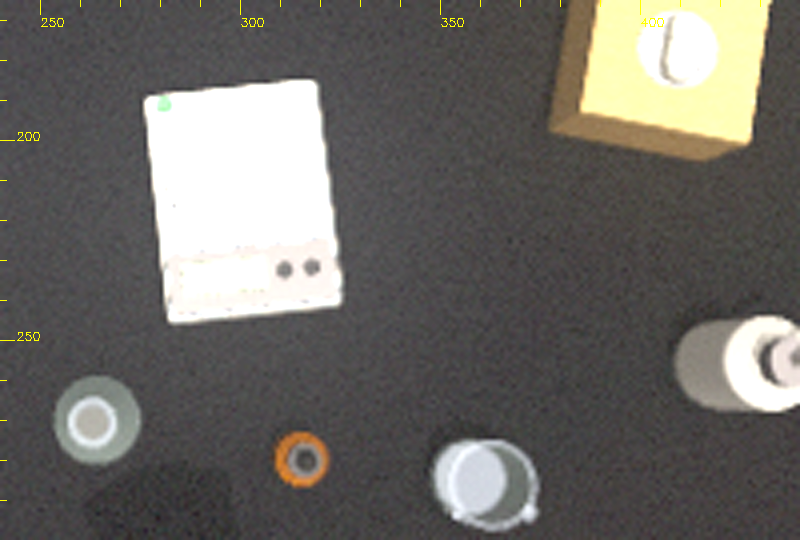

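View pics/s1.png

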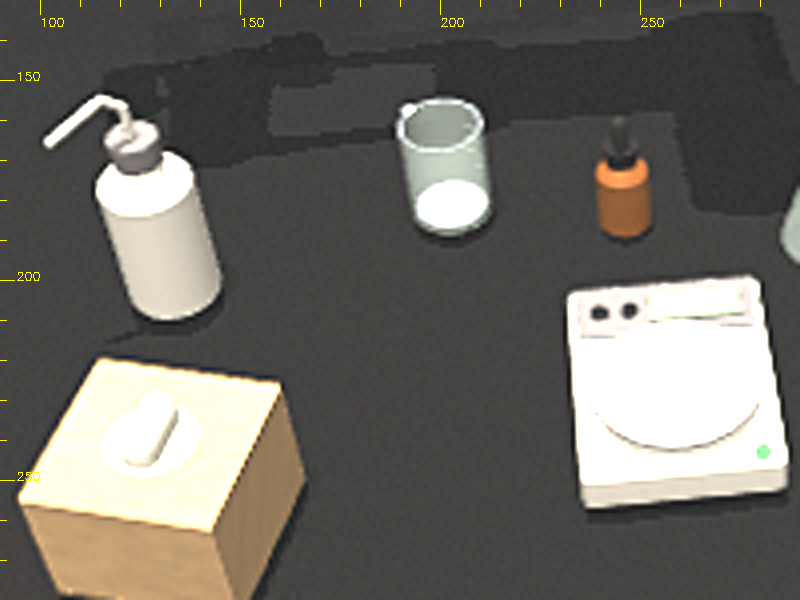

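View pics/s2.png

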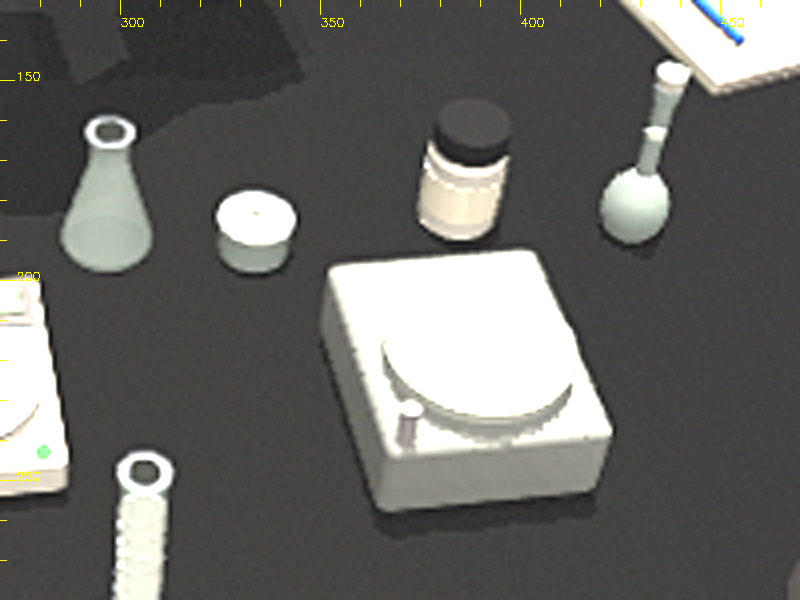

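```bash
python3 - <<'E'
from h import *
t=pickle.load(open('pics/top0.pkl','rb'));s=pickle.load(open('pics/scene0.pkl','rb'))
np.set_printoptions(precision=4,suppress=True)
for n,u,v,z in [("plate",183.3,202.5,.092),("jarcap",168,281,.09),("wb",227.5,267.5,.034),("stop",111.8,276.3,.146),("bulb",131,275,.025),("beakrim",363,286.3,.08),("beakfoot",358.7,285,.003),("drop",315.3,280,.05),("conicrim",263,270.3,.105),
 ("B bl",276.2,189.3,.038),("B br",319,185.2,.038),("B fr",325.3,241.3,.038),("B fl",281.8,245.5,.038),
 ("S bl",159.5,185,.07),("S br",208.5,180,.07),("S fr",213.,237.3,.07),("S fl",163,242,.07),("cylrim",262,138,.16),("wash axis?",428,256,.1),("tissue near corner",378.5,198,0.0),("tissue c2",388,195,.1)]:
    print(n,onz(t,u,v,z)[:2])
print("scene")
for n,u,v,z in [("jarcap",388,161,.09),("wb",333.5,183.5,.034),("stop",437.7,148.5,.146),("beakrim",200,160.5,.08),("beakfoot",203,180.7,.003),("plate",389.8,217,.092),
 ("B bl(+x,-y)",236,251.5,.038),("B br",286,247.5,.038),("B front -y",232.5,204,.038),("front +y",278.3,200,.038),
 ("S",322+30,230-35,.07),("S fr+y",402.5,194,.07),("S b+y",422,238,.07),("S b-y",368,243,.07),("tissue",160,225,.1),("tiss top",115,220,.1),("tiss front", 143,262,.1),("tissR bottom",166,250,0)]:
    print(n,onz(s,u,v,z)[:2])
print(tri(t,(111.8,276.3),s,(437.7,148.5)),tri(t,(168,281),s,(388,161)),tri(t,(227.5,267.5),s,(333.5,183.5)))
E
```

```text
plate [0.6141 0.168 ]
jarcap [0.3986 0.2017]
wb [0.4334 0.0485]
stop [0.4141 0.3294]
bulb [0.4129 0.3264]
beakrim [ 0.3828 -0.3311]
beakfoot [ 0.3816 -0.3357]
drop [ 0.3983 -0.203 ]
conicrim [ 0.4268 -0.0565]
B bl [ 0.6623 -0.0919]
B br [ 0.6748 -0.2193]
B fr [ 0.5083 -0.235 ]
B fl [ 0.4962 -0.1083]
S bl [0.6684 0.2431]
S br [0.6833 0.1035]
S fr [0.5181 0.0864]
S fl [0.5052 0.226 ]
cylrim [ 0.7795 -0.0538]
wash axis? [ 0.4654 -0.5066]
tissue near corner [ 0.6426 -0.4053]
tissue c2 [ 0.6344 -0.405 ]
scene
jarcap [0.4081 0.1998]
wb [0.4387 0.0473]
stop [0.4239 0.3245]
beakrim [ 0.387  -0.3315]
beakfoot [ 0.3869 -0.3317]
plate [0.6282 0.1653]
B bl(+x,-y) [ 0.6885 -0.2169]
B br [ 0.6774 -0.0936]
B front -y [ 0.5218 -0.2346]
front +y [ 0.508  -0.1105]
S [0.5246 0.0858]
S fr+y [0.5225 0.2221]
S b+y [0.6795 0.2395]
S b-y [0.6934 0.1042]
tissue [ 0.6546 -0.3982]
tiss top [ 0.6364 -0.5115]
tiss front [ 0.768  -0.4184]
tissR bottom [ 0.6495 -0.4015]
(array([0.4137, 0.3307, 0.1385]), np.float64(0.0034659829040196845)) (array([0.3982, 0.2034, 0.0819]), np.float64(0.001064360520200976)) (array([0.4333, 0.0487, 0.0291]), np.float64(0.000887279903380494))
```

```bash
cat >> h.py <<'E'
from scipy.spatial.transform import Rotation as Rn
def tool(o): return Rn.from_euler('xyz',o["tcp_rot"],degrees=True).as_matrix(), np.array(o["position"])
E
python3 - <<'E'
from h import *
from rig import r
np.set_printoptions(precision=4,suppress=True)
R,p=tool(r.get_obs());print(R,p)
t=pickle.load(open('pics/top0.pkl','rb'));s=pickle.load(open('pics/scene0.pkl','rb'))
for c in (t,s):
  for sg in (-1,1):
    P=p+R@np.array([0,.019,sg*.047]); print(P,proj(c,P))
crop(s,70,20,170,100,8,'pics/s3.png');crop(t,440,360,560,420,6,'pics/t3.png')
E
```

```text
[[-0.9539 -0.0003  0.3001]
 [-0.3001  0.0013 -0.9539]
 [-0.0001 -1.     -0.0013]] [ 0.1724 -0.5481  0.1857]
[ 0.1583 -0.5032  0.1668] [[445.6847 383.8004]]
[ 0.1865 -0.5929  0.1667] [[481.9572 371.7054]]
[ 0.1583 -0.5032  0.1668] [[148.3724  91.3959]]
[ 0.1865 -0.5929  0.1667] [[117.0482  96.8004]]
```

View pics/s3.png

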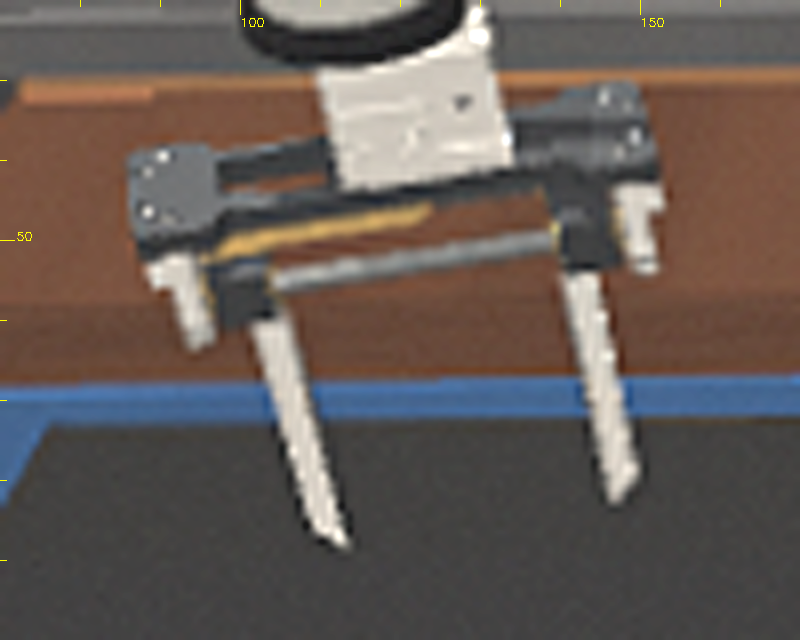

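View pics/t3.png

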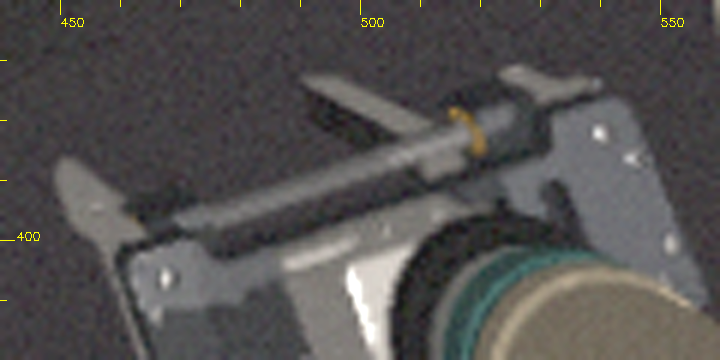

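```bash
python3 - <<'E'
from h import *
from rig import r
np.set_printoptions(precision=4,suppress=True)
R,p=tool(r.get_obs())
w=pickle.load(open('pics/wrist0.pkl','rb'));t=pickle.load(open('pics/top0.pkl','rb'));s=pickle.load(open('pics/scene0.pkl','rb'))
T=w["world_to_cam"];print("wrist cam in tool",R.T@(-T[:3,:3].T@T[:3,3]-p), (T[:3,:3]@R))
for y in (.019,0,-.02,-.04):
  for sg in (-1,1):
   for q in(.047,.0595):
    P=p+R@np.array([0,y,sg*q]); print(y,sg*q,proj(w,P),proj(t,P),proj(s,P))
crop(w,130,200,430,420,2,'pics/w3.png')
E
```

```text
wrist cam in tool [-0.0721 -0.1971  0.0003] [[-0.0002 -0.0006  1.    ]
 [ 0.9683 -0.2497  0.0001]
 [ 0.2497  0.9683  0.0006]]
0.019 -0.047 [[206.7536 233.3973]] [[445.6847 383.8004]] [[148.3724  91.3959]]
0.019 -0.0595 [[188.2481 233.3457]] [[440.8487 385.4234]] [[152.4801  90.6915]]
0.019 0.047 [[347.3335 233.4067]] [[481.9572 371.7054]] [[117.0482  96.8004]]
0.019 0.0595 [[365.8374 233.3577]] [[486.7702 370.1108]] [[112.8253  97.5335]]
0 -0.047 [[200.596  243.1657]] [[449.249  386.3928]] [[147.1716  85.9085]]
0 -0.0595 [[180.5199 243.0801]] [[444.3122 388.0505]] [[151.3186  85.2074]]
0 0.047 [[353.3991 243.175 ]] [[486.279  374.0418]] [[115.5436  91.2903]]
0 0.0595 [[373.4741 243.0921]] [[491.1927 372.4137]] [[111.2793  92.0206]]
-0.02 -0.047 [[192.8648 255.4554]] [[453.1683 389.2439]] [[145.8857  80.0252]]
-0.02 -0.0595 [[170.8309 255.3138]] [[448.1205 390.9397]] [[150.0749  79.3278]]
-0.02 0.047 [[361.0153 255.4648]] [[491.0314 376.6115]] [[113.9321  85.3812]]
-0.02 0.0595 [[383.0489 255.3259]] [[496.0558 374.9467]] [[109.6234  86.1083]]
-0.04 -0.047 [[183.4477 270.4634]] [[457.2712 392.2291]] [[144.5768  74.0292]]
-0.04 -0.0595 [[159.0535 270.2302]] [[452.1074 393.9648]] [[148.809   73.3358]]
-0.04 0.047 [[370.2928 270.4733]] [[496.0065 379.3024]] [[112.2914  79.3574]]
-0.04 0.0595 [[394.6886 270.243 ]] [[501.147  377.5991]] [[107.9375  80.0812]]
```

View pics/w3.png

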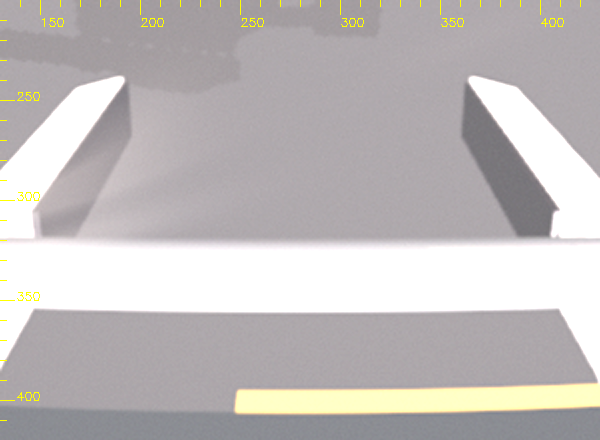

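Emit:
jog_arm --series '[[[0,0,0],[0,0,-0.02],1],[[0,0,0],[0,0,-0.02],1],[[0,0,0],[0,0,-0.02],1],[[0,0,0],[0,0,-0.02],1],[[0,0,0],[0,0,-0.02],1],[[0,0,0],[0,0,-0.02],1],[[0,0,0],[0,0,-0.02],1],[[0,0,0],[0,0,0],1]]'

```text
time_s: 0.95
position: [0.1722, -0.5466, 0.0397]
tcp_rot: [-90.2, 0.0, -162.5]
contact_force: [0.0, 0.7, 0.4]
grip_width: 0.0942
```

```bash
cat > snap.py <<'E'
import sys
from h import *
from rig import r, imaging
np.set_printoptions(precision=4,suppress=True)
def snap(n,tag):
    c=imaging.capture(n); pickle.dump(c,open(f"pics/{n}{tag}.pkl","wb")); return c
E
python3 - <<'E'
from snap import *
s=snap("scene","1");crop(s,70,60,190,150,6,'pics/s4.png')
w=snap("wrist","1");crop(w,0,0,560,420,1,'pics/w4.png')
R,p=tool(r.get_obs());print(p)
for y in (.019,-.014): print(proj(s,[p+R@np.array([0,y,sg*.053]) for sg in(-1,1)]))
E
```

```text
[ 0.1727 -0.549   0.0423]
[[158.317  129.6077]
 [125.3629 135.7411]]
[[156.5266 121.1948]
 [123.0467 127.3007]]
```

View pics/s4.png

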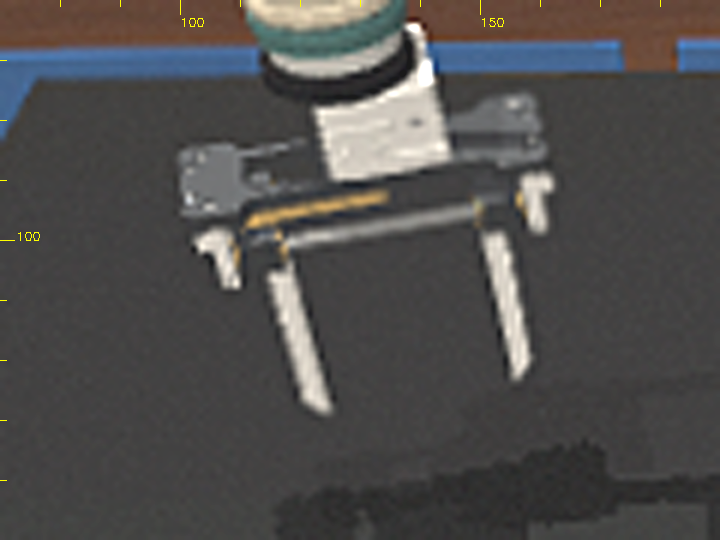

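View pics/w4.png

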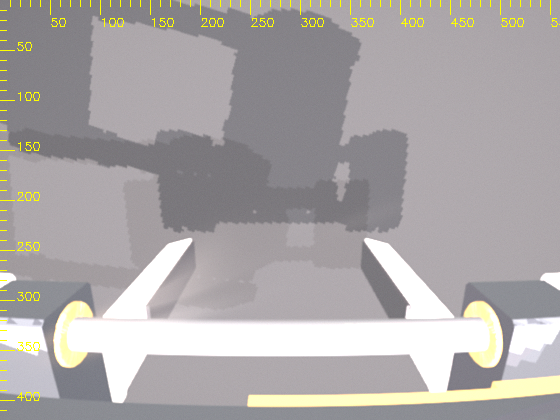

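Emit:
jog_arm --series '[[[0,0,0],[0,0,-0.005],1],[[0,0,0],[0,0,-0.005],1],[[0,0,0],[0,0,-0.005],1],[[0,0,0],[0,0,-0.005],1],[[0,0,0],[0,0,-0.004],1],[[0,0,0],[0,0,-0.003],1],[[0,0,0],[0,0,-0.003],1],[[0,0,0],[0,0,0],1]]'

```text
time_s: 1.85
position: [0.1733, -0.552, 0.0138]
tcp_rot: [-89.4, -0.1, -162.5]
contact_force: [0.1, 0.0, 0.0]
grip_width: 0.0942
```

Emit:
jog_arm --series '[[[0,0,0],[0,0,-0.004],1],[[0,0,0],[0,0,-0.004],1],[[0,0,0],[0,0,-0.004],1],[[0,0,0],[0,0,-0.003],1],[[0,0,0],[0,0,-0.002],1],[[0,0,0],[0,0,-0.002],1],[[0,0,0],[0,0,0],1],[[0,0,0],[0,0,0],1]]'

```text
time_s: 2.65
position: [0.1733, -0.5521, -0.007]
tcp_rot: [-89.4, -0.1, -162.5]
contact_force: [0.3, -0.1, -0.0]
grip_width: 0.094
```

```bash
python3 - <<'E'
from snap import *
for i in range(3):
    s=snap("scene","2");o=r.get_obs();print(o["time_s"],o["position"],o["contact_force"],o["joint_pos"])
crop(s,90,70,190,150,7,'pics/s5.png')
E
```

```text
2.7 [ 0.1733 -0.5521 -0.007 ] [-0.0935 -0.356  -0.3329] [-79.4605  25.5248 101.6544   0.0023  52.2395  -6.9316]
2.75 [ 0.1733 -0.5522 -0.0069] [-0.6518  0.4924  0.3858] [-79.4615  25.5184 101.6527   0.0013  52.2398  -6.9336]
2.8 [ 0.1734 -0.5522 -0.0069] [-0.2988  0.5534 -0.2618] [-79.4592  25.5159 101.65     0.005   52.2386  -6.9324]
```

View pics/s5.png

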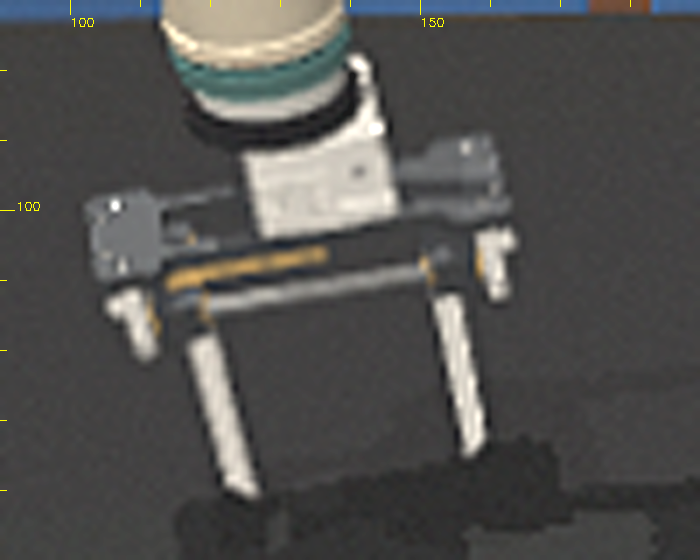

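Emit:
jog_arm --series '[[[0,0,0],[0,0,-0.002],1],[[0,0,0],[0,0,-0.002],1],[[0,0,0],[0,0,-0.002],1],[[0,0,0],[0,0,-0.002],1],[[0,0,0],[0,0,0],1],[[0,0,0],[0,0,0],1],[[0,0,0],[0,0,0],1],[[0,0,0],[0,0,0],1]]'

```text
time_s: 3.6
position: [0.1734, -0.5523, -0.0154]
tcp_rot: [-89.4, -0.1, -162.5]
contact_force: [0.5, -0.2, 0.4]
grip_width: 0.0937
```

Emit:
jog_arm --series '[[[0,0,0],[0,0,-0.001],1],[[0,0,0],[0,0,-0.001],1],[[0,0,0],[0,0,-0.001],1],[[0,0,0],[0,0,-0.001],1],[[0,0,0],[0,0,0],1],[[0,0,0],[0,0,0],1],[[0,0,0],[0,0,0],1],[[0,0,0],[0,0,0],1]]'

```text
time_s: 4.4
position: [0.1735, -0.5528, -0.0182]
tcp_rot: [-89.3, -0.1, -162.5]
contact_force: [1.0, 0.6, 1.2]
grip_width: 0.0941
```

Emit:
jog_arm --series '[[[0,0,0],[0,0,-0.001],1],[[0,0,0],[0,0,-0.001],1],[[0,0,0],[0,0,-0.001],1],[[0,0,0],[0,0,0],1],[[0,0,0],[0,0,0],1],[[0,0,0],[0,0,0],1],[[0,0,0],[0,0,0],1],[[0,0,0],[0,0,0],1]]'

```text
time_s: 5.2
position: [0.1735, -0.553, -0.0182]
tcp_rot: [-89.3, -0.1, -162.5]
contact_force: [0.6, 0.1, 3.9]
grip_width: 0.0942
```

```bash
python3 - <<'E'
from snap import *
s=snap("scene","3");o=r.get_obs();print(o["time_s"],o["position"],o["contact_force"],o["joint_pos"])
crop(s,90,70,190,150,7,'pics/s6.png');w=snap("wrist","3");crop(w,0,0,560,420,1,'pics/w6.png')
E
```

```text
5.25 [ 0.1735 -0.5529 -0.0183] [ 0.0663 -0.364   2.1854] [-79.4509  26.3159 102.3187  -0.0071  50.6718  -6.9257]
```

View pics/s6.png

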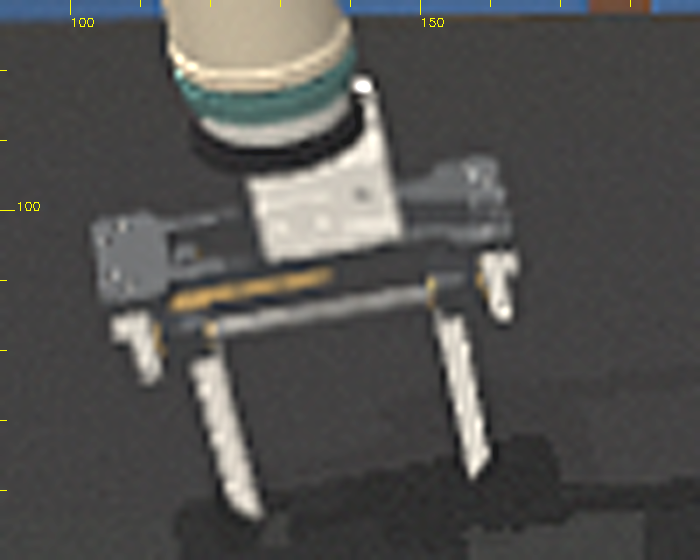

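View pics/w6.png

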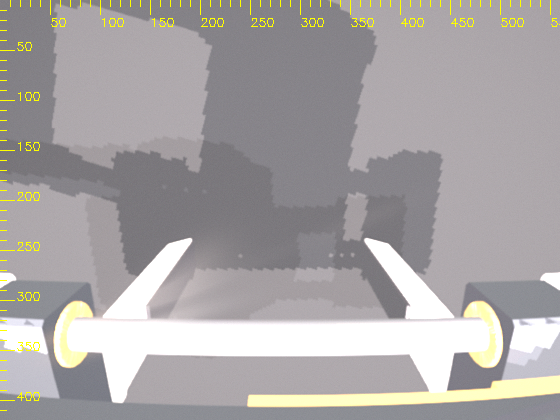

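```bash
python3 - <<'E'
from snap import *
s=pickle.load(open('pics/scene3.pkl','rb'));t=snap("top","3");crop(t,430,330,560,420,6,'pics/t6.png')
print(onz(s,157.9,137.9,0),onz(s,125.7,143.6,0))
R,p=tool(r.get_obs());print(R,p)
for c in (s,t): print(proj(c,[p+R@np.array([0,-.018,sg*.053]) for sg in(-1,1)]))
E
```

```text
[ 0.1706 -0.5017  0.    ] [ 0.1993 -0.6015  0.    ]
[[-0.9538  0.0022  0.3003]
 [-0.3003 -0.012  -0.9538]
 [ 0.0016 -0.9999  0.0121]] [ 0.1735 -0.5529 -0.0182]
[[158.4463 135.7412]
 [125.7737 141.6512]]
[[419.3812 365.1516]
 [454.2665 353.7411]]
```

View pics/t6.png

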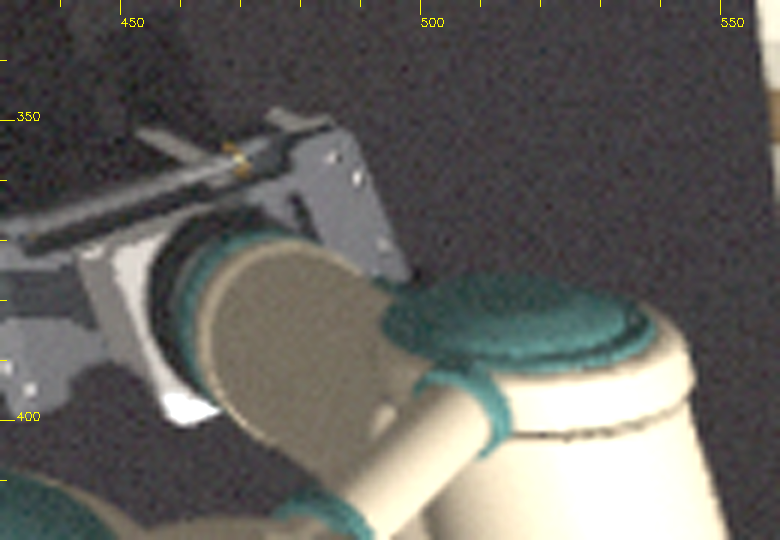

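Emit:
jog_arm --series '[[[0.7,0,0],[0,0,0.03],1],[[0,0,8],[0.01,0.01,0.03],1],[[0,0,8],[0.025,0.025,0.03],1],[[0,0,8],[0.025,0.025,0.03],1],[[0,0,8],[0.025,0.025,0.02],1],[[0,0,8],[0.025,0.025,0.01],1],[[0,0,8],[0.025,0.025,0],1],[[0,0,8],[0.025,0.025,0],1]]'

```text
time_s: 6.15
position: [0.3357, -0.3899, 0.135]
tcp_rot: [-90.1, -0.2, -104.8]
contact_force: [0.5, -0.5, 0.4]
grip_width: 0.0939
```

Emit:
jog_arm --series '[[[0,0,7],[0.02,0.025,0],1],[[0,0,7],[0.02,0.02,0],1],[[0,0,7],[0.006,0.012,0],1],[[0,0,0],[0,0,-0.01],1],[[0,0,0],[0,0,-0.01],1],[[0,0,0],[0,0,0],1],[[0,0,0],[0,0,0],1],[[0,0,0],[0,0,0],1]]'

```text
time_s: 6.95
position: [0.3842, -0.3282, 0.1114]
tcp_rot: [-90.1, -0.1, -83.0]
contact_force: [-0.1, 1.2, -0.1]
grip_width: 0.0943
```

```bash
python3 - <<'E'
from snap import *
t=snap("top","4");s=snap("scene","4");w=snap("wrist","4")
o=r.get_obs();print(o["position"],o["tcp_rot"],o["joint_pos"])
crop(t,280,220,420,340,5,'pics/t7.png');cv2.imwrite('pics/w7.png',w["frame"][:,:,::-1]);crop(s,150,90,270,200,6,'pics/s7.png')
E
```

```text
[ 0.3846 -0.3282  0.1119] [-90.0436  -0.1419 -82.9593] [-48.2758  13.0096 101.3978  -0.1281  65.5008 -55.2634]
```

View pics/w7.png

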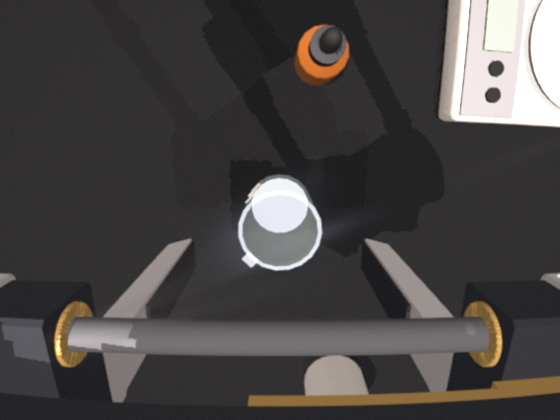

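View pics/s7.png

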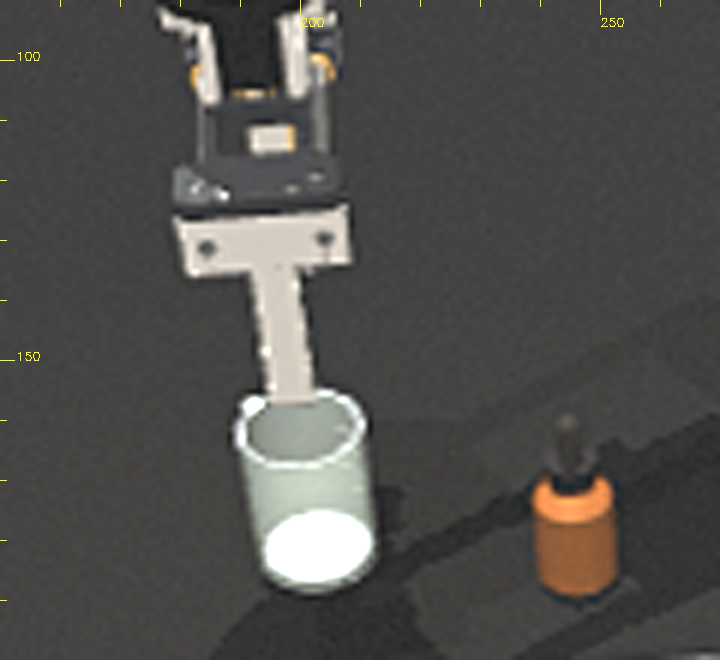

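```bash
python3 - <<'E'
from snap import *
w=pickle.load(open('pics/wrist4.pkl','rb'))
print(onz(w,280,228.5,.08),onz(w,280,205,.003))
# balance front-left etc: dropper
print(onz(w,331,40,.097))
R,p=tool(r.get_obs());print(proj(w,[p+R@np.array([x,-.018,z]) for x in(-.008,.008) for z in (-.047,.047)]))
E
```

```text
[ 0.3859 -0.3292  0.08  ] [ 0.3865 -0.3311  0.003 ]
[ 0.4004 -0.2068  0.097 ]
[[193.9602 239.9449]
 [362.4498 239.9807]
 [195.8147 266.4303]
 [360.5815 266.4749]]
```

Emit:
jog_arm --series '[[[0,0,0],[0.001,-0.002,-0.02],1],[[0,0,0],[0,0,-0.02],1],[[0,0,0],[0,0,-0.02],1],[[0,0,0],[0,0,-0.02],1],[[0,0,0],[0,0,-0.013],1],[[0,0,0],[0,0,0],1],[[0,0,0],[0,0,0],0.5],[[0,0,0],[0,0,0],0.5]]' --squeeze 10

```text
time_s: 7.9
position: [0.3875, -0.3349, 0.0198]
tcp_rot: [-89.7, -0.6, -83.2]
contact_force: [0.1, 0.2, 0.3]
grip_width: 0.0811
```

Emit:
jog_arm --series '[[[0,0,0],[0,0,0],0.5],[[0,0,0],[0,0,0],0.5],[[0,0,0],[0,0,0],0.5],[[0,0,0],[0,0,0],0.5],[[0,0,0],[0,0,0],0.5],[[0,0,0],[0,0,0],0.5],[[0,0,0],[0,0,0],0.5],[[0,0,0],[0,0,0],0.5]]'

```text
time_s: 8.7
position: [0.3886, -0.336, 0.022]
tcp_rot: [-89.6, -0.8, -83.2]
contact_force: [-0.8, 1.0, -0.7]
grip_width: 0.0598
```

Emit:
jog_arm --series '[[[0,0,0],[0,0,0.01],0.5],[[0,0,0],[0,0,0.025],0.5],[[0,0,0],[0,0,0.03],0.5],[[0,0,0],[0,0,0.03],0.5],[[0,0,0],[0,0,0.03],0.5],[[0,0,0],[0.005,0.01,0.02],0.5],[[0,0,0],[0.01,0.025,0],0.5],[[0,0,0],[0.015,0.035,0],0.5]]'

```text
time_s: 9.5
position: [0.4177, -0.2674, 0.1775]
tcp_rot: [-89.5, -1.0, -83.6]
contact_force: [0.8, 0.8, -1.0]
grip_width: 0.06
```

```bash
cat > fix.py <<'E'
from snap import *
def fix(yaw=-84):
    o=r.get_obs();R,p=tool(o)
    Rt=Rn.from_euler('xyz',[-90,0,yaw],degrees=True).as_matrix()
    print("t",o["time_s"],"p",p,"rot",o["tcp_rot"],"turn",Rn.from_matrix(Rt@R.T).as_rotvec(degrees=True).round(1),"w",round(o["grip_width"],4))
if __name__=="__main__": fix()
E
python3 fix.py
```

```text
t 9.5 p [ 0.4177 -0.2674  0.1775] rot [-89.4882  -1.0399 -83.5813] turn [ 1.   0.6 -0.4] w 0.06
```

Emit:
jog_arm --series '[[[0.5,0.3,0],[0.015,0.04,0],0.5],[[0.5,0.3,0],[0.018,0.045,0],0.5],[[0,0,0],[0.018,0.045,0],0.5],[[0,0,0],[0.018,0.045,0],0.5],[[0,0,0],[0.018,0.045,0],0.5],[[0,0,0],[0.018,0.045,0],0.5],[[0,0,0],[0.018,0.04,0],0.5],[[0,0,0],[0.015,0.03,0],0.5]]'

```text
time_s: 10.3
position: [0.5593, 0.0801, 0.1857]
tcp_rot: [-89.4, -0.3, -83.8]
contact_force: [0.8, -0.7, -1.1]
grip_width: 0.06
```

```bash
python3 fix.py
```

```text
t 10.3 p [0.5593 0.0801 0.1857] rot [-89.4012  -0.2518 -83.7843] turn [ 0.2  0.6 -0.2] w 0.06
```

Emit:
jog_arm --series '[[[0.2,0.6,0],[0.02,0.03,0],0.5],[[0,0,0],[0.018,0.028,-0.005],0.5],[[0,0,0],[0.013,0.018,-0.01],0.5],[[0,0,0],[0.004,0.006,-0.01],0.5],[[0,0,0],[0,0,-0.01],0.5],[[0,0,0],[0,0,-0.01],0.5],[[0,0,0],[0,0,0],0.5],[[0,0,0],[0,0,0],0.5]]'

```text
time_s: 11.1
position: [0.6146, 0.1681, 0.1413]
tcp_rot: [-89.9, -0.0, -83.5]
contact_force: [0.5, -0.5, -0.8]
grip_width: 0.0597
```

```bash
python3 - <<'E'
from fix import *
fix();w=snap("wrist","5");s=snap("scene","5");cv2.imwrite('pics/w8.png',w["frame"][:,:,::-1]);crop(s,320,130,460,240,5,'pics/s8.png')
E
```

```text
t 11.1 p [0.6146 0.1681 0.1413] rot [-89.9383  -0.032  -83.4701] turn [ 0.   0.1 -0.5] w 0.0597
```

View pics/w8.png

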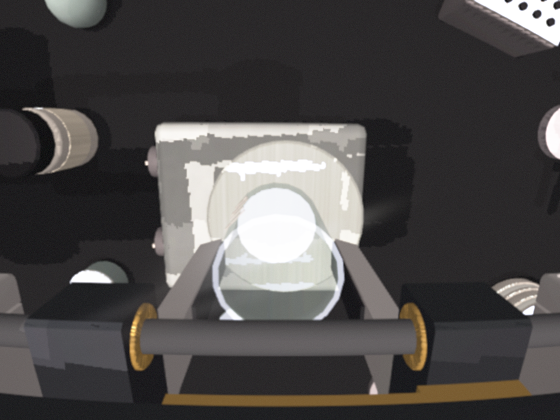

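View pics/s8.png

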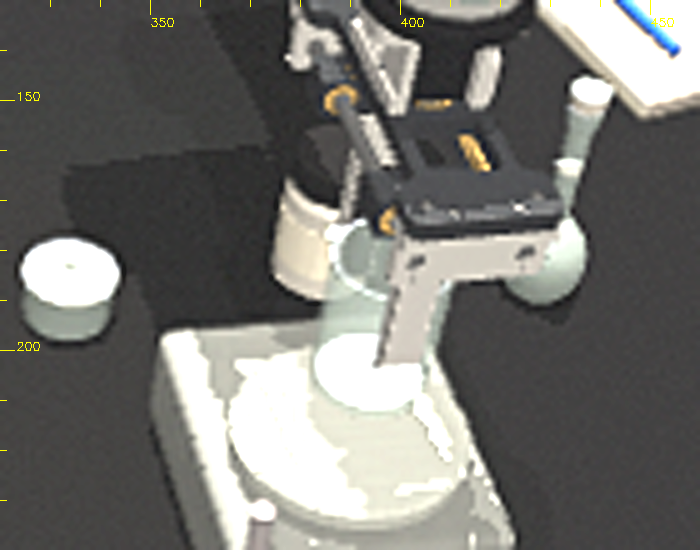

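```bash
python3 - <<'E'
from snap import *
w=pickle.load(open('pics/wrist5.pkl','rb'))
a=onz(w,208,217,.092);b=onz(w,363,217,.092);print(a,b,(a+b)/2,onz(w,285.5,141,.092))
print("foot",onz(w,276.5,224,.119+.003),"rim",onz(w,279,272,.199))
E
```

```text
[0.562  0.1645 0.092 ] [0.6781 0.1778 0.092 ] [0.6201 0.1711 0.092 ] [0.6133 0.2269 0.092 ]
foot [0.613 0.174 0.122] rim [0.6142 0.1752 0.199 ]
```

Emit:
jog_arm --series '[[[0,0,0],[0.003,-0.004,-0.005],0.5],[[0,0,0],[0.001,-0.002,-0.008],0.5],[[0,0,0],[0,0,-0.006],0.5],[[0,0,0],[0,0,-0.003],0.5],[[0,0,0],[0,0,-0.001],0.5],[[0,0,0],[0,0,0],0.5],[[0,0,0],[0,0,0],0.5],[[0,0,0],[0,0,0],0.5]]'

```text
time_s: 12.0
position: [0.6197, 0.1606, 0.1178]
tcp_rot: [-89.8, -0.0, -83.6]
contact_force: [0.6, 0.4, -1.7]
grip_width: 0.0598
```

```bash
python3 - <<'E'
from fix import *
fix();print(r.get_obs()["contact_force"])
E
```

```text
t 12.0 p [0.6197 0.1606 0.1178] rot [-89.786   -0.0297 -83.5525] turn [ 0.   0.2 -0.4] w 0.0598
[ 0.585   0.4426 -1.7408]
```

Emit:
jog_arm --series '[[[0,0,0],[0,0,-0.001],0.5],[[0,0,0],[0,0,-0.001],0.5],[[0,0,0],[0,0,-0.001],0.5],[[0,0,0],[0,0,-0.001],0.5],[[0,0,0],[0,0,0],0.5],[[0,0,0],[0,0,0],0.5],[[0,0,0],[0,0,0],0.5],[[0,0,0],[0,0,0],0.5]]'

```text
time_s: 12.8
position: [0.62, 0.1609, 0.1141]
tcp_rot: [-89.7, -0.0, -83.5]
contact_force: [0.5, -0.1, -1.1]
grip_width: 0.0595
```

Emit:
jog_arm --series '[[[0,0,0],[0,0,-0.001],0.5],[[0,0,0],[0,0,-0.001],0.5],[[0,0,0],[0,0,0],0.5],[[0,0,0],[0,0,0],0.5],[[0,0,0],[0,0,0],0.5],[[0,0,0],[0,0,0],0.5],[[0,0,0],[0,0,0],0.5],[[0,0,0],[0,0,0],0.5]]'

```text
time_s: 13.6
position: [0.6204, 0.1615, 0.1138]
tcp_rot: [-89.6, 0.0, -83.5]
contact_force: [-0.6, 0.3, 0.9]
grip_width: 0.0598
```

```bash
python3 - <<'E'
from fix import *
fix();s=snap("scene","6");crop(s,330,130,450,240,6,'pics/s9.png');print(r.get_obs()["contact_force"])
E
```

```text
t 13.6 p [0.6204 0.1615 0.1138] rot [-89.6082   0.0265 -83.5294] turn [-0.1  0.4 -0.5] w 0.0598
[-0.351  -0.1256  1.1087]
```

View pics/s9.png

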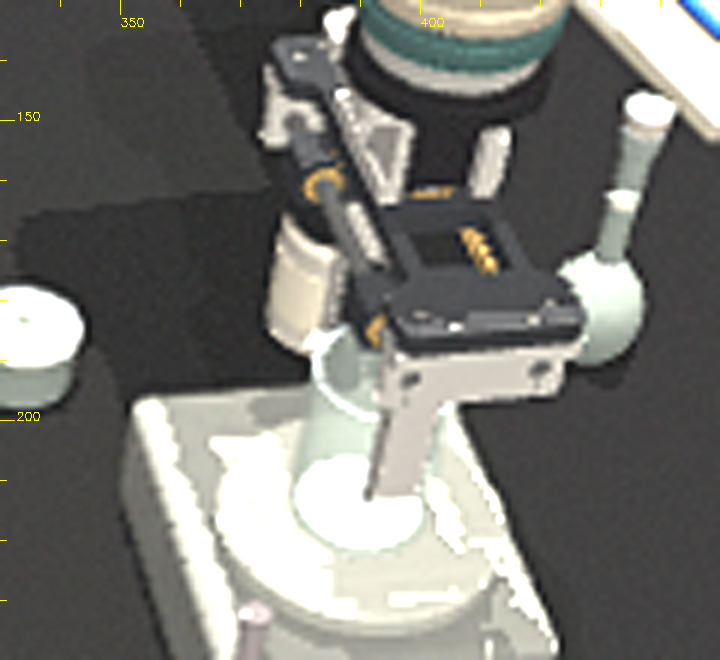

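Emit:
jog_arm --series '[[[0,0,0],[0,0,0],0.7],[[0,0,0],[0,0,0],0.8],[[0,0,0],[0,0,0],1],[[0,0,0],[0,0,0],1],[[0,0,0],[0,0,0],1],[[0,0,0],[0,0,0],1],[[0,0,0],[0,0,0],1],[[0,0,0],[0,0,0],1]]'

```text
time_s: 14.45
position: [0.6207, 0.1611, 0.1131]
tcp_rot: [-89.6, -0.0, -83.5]
contact_force: [0.0, -0.2, -0.9]
grip_width: 0.0942
```

Emit:
jog_arm --series '[[[0,0,0],[0,0,0.02],1],[[0,0,0],[0,0,0.03],1],[[0,0,0],[0,0,0.03],1],[[0,0,0],[0,0,0.02],1],[[0,0,0],[-0.03,0.005,0],1],[[0,0.4,0],[-0.045,0.01,0],1],[[0,0,0],[-0.045,0.01,0],1],[[0,0,0],[-0.045,0.01,0],1]]'

```text
time_s: 15.25
position: [0.4562, 0.1952, 0.2147]
tcp_rot: [-89.9, 0.0, -83.8]
contact_force: [-0.5, -0.5, -0.4]
grip_width: 0.0938
```

Emit:
jog_arm --series '[[[0,0,0],[-0.035,0.005,-0.02],1],[[0,0,0],[-0.015,0.002,-0.03],1],[[0,0,0],[-0.004,0,-0.03],1],[[0,0,0],[0,0,-0.01],1],[[0,0,0],[0,0,0],1],[[0,0,0],[0,0,0],1],[[0,0,0],[0,0,0],1],[[0,0,0],[0,0,0],1]]'

```text
time_s: 16.05
position: [0.3981, 0.2043, 0.1281]
tcp_rot: [-89.3, 0.2, -83.7]
contact_force: [0.9, -0.1, -0.3]
grip_width: 0.0937
```

```bash
python3 - <<'E'
from fix import *
fix();w=snap("wrist","7");t=snap("top","7");cv2.imwrite('pics/w10.png',w["frame"][:,:,::-1]);crop(t,100,150,300,300,4,'pics/t10.png')
E
```

```text
t 16.05 p [0.3981 0.2043 0.1281] rot [-89.3101   0.2266 -83.6535] turn [-0.3  0.7 -0.3] w 0.0937
```

View pics/w10.png

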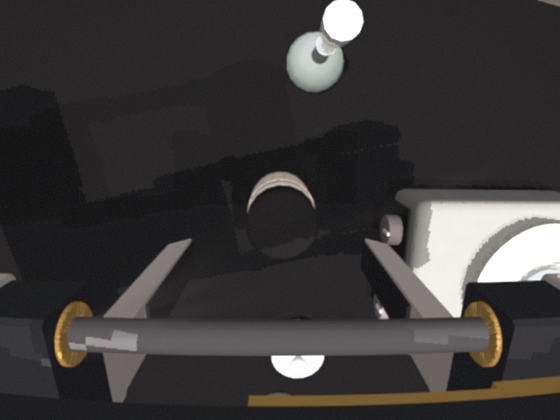

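View pics/t10.png

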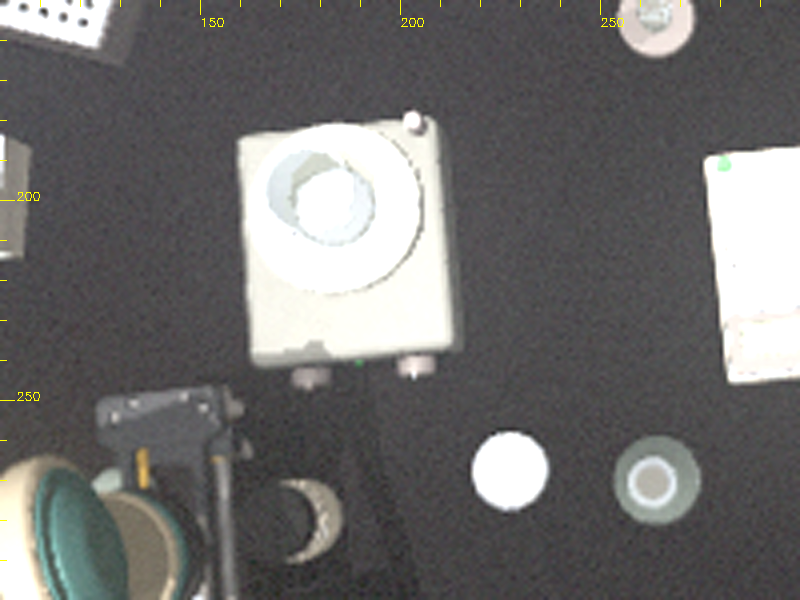

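```bash
python3 - <<'E'
from snap import *
w=pickle.load(open('pics/wrist7.pkl','rb'));t=pickle.load(open('pics/top7.pkl','rb'))
print(onz(w,281.5,222,.09),"bfoot",onz(t,183.3,201.2,.095), onz(t,183.3,202.5,.092))
print("fl", onz(w,342.5,20,.146))
print("wb",onz(w,297,352,.046))
E
```

```text
[0.4009 0.2067 0.09  ] bfoot [0.6174 0.1674 0.095 ] [0.6141 0.168  0.092 ]
fl [0.4159 0.3282 0.146 ]
wb [0.4329 0.066  0.046 ]
```

Emit:
jog_arm --series '[[[-0.3,0.7,0],[0.002,0.002,-0.02],1],[[0,0,0],[0,0.001,-0.025],1],[[0,0,0],[0,0.001,-0.025],1],[[0,0,0],[0,0.001,-0.025],1],[[0,0,0],[0,0,-0.015],1],[[0,0,0],[0,0,-0.003],1],[[0,0,0],[0,0,0],0.4],[[0,0,0],[0,0,0],0.4]]' --squeeze 15

```text
time_s: 16.95
position: [0.4064, 0.2109, 0.0157]
tcp_rot: [-89.4, 0.1, -83.7]
contact_force: [0.3, -0.3, 1.0]
grip_width: 0.0812
```

Emit:
jog_arm --series '[[[0,0,0],[0,0,0],0.4],[[0,0,0],[0,0,0],0.4],[[0,0,0],[0,0,0],0.4],[[0,0,0],[0,0,0],0.4],[[0,0,0],[0,0,0],0.4],[[0,0,0],[0,0,0],0.4],[[0,0,0],[0,0,0],0.4],[[0,0,0],[0,0,0],0.4]]'

```text
time_s: 17.75
position: [0.408, 0.2115, 0.0183]
tcp_rot: [-89.1, 0.2, -83.7]
contact_force: [0.3, 0.1, -0.8]
grip_width: 0.0556
```

```bash
python3 fix.py
```

```text
t 17.75 p [0.408  0.2115 0.0183] rot [-89.1225   0.2069 -83.7441] turn [-0.3  0.9 -0.3] w 0.0556
```

Emit:
jog_arm --series '[[[0,0,0],[0,0,0.01],0.4],[[0,0,0],[0,0,0.03],0.4],[[0,0,0],[0,0,0.035],0.4],[[0,0,0],[0,0,0.035],0.4],[[0,0,0],[0,-0.01,0.03],0.4],[[-0.3,0.9,0],[0,-0.03,0.01],0.4],[[0,0,0],[0.005,-0.045,0],0.4],[[0,0,0],[0.015,-0.045,0],0.4]]'

```text
time_s: 18.55
position: [0.4258, 0.0819, 0.1793]
tcp_rot: [-89.9, 0.1, -83.2]
contact_force: [1.1, 0.2, -1.9]
grip_width: 0.0552
```

Emit:
jog_arm --series '[[[0,0,0],[0.02,-0.045,0],0.4],[[0,0,0],[0.02,-0.045,0],0.4],[[0,0,0],[0.02,-0.045,0],0.4],[[0,0,0],[0.02,-0.045,0],0.4],[[0,0,0],[0.02,-0.045,0],0.4],[[0,0,0],[0.02,-0.045,0],0.4],[[0,0,0],[0.02,-0.035,0],0.4],[[0,0,0],[0.015,-0.02,0],0.4]]'

```text
time_s: 19.35
position: [0.5817, -0.2558, 0.1865]
tcp_rot: [-89.3, -0.1, -83.4]
contact_force: [-0.4, 0.2, -0.2]
grip_width: 0.0557
```

```bash
python3 fix.py
```

```text
t 19.35 p [ 0.5817 -0.2558  0.1865] rot [-89.3352  -0.0861 -83.3971] turn [ 0.   0.7 -0.6] w 0.0557
```

Remaining about +0.037 in x and −0.022 in y; then down part-way and look.

Emit:
jog_arm --series '[[[0,0.7,-0.6],[0.015,-0.01,0],0.4],[[0,0,0],[0.014,-0.008,-0.01],0.4],[[0,0,0],[0.006,-0.003,-0.02],0.4],[[0,0,0],[0,0,-0.025],0.4],[[0,0,0],[0,0,-0.02],0.4],[[0,0,0],[0,0,-0.01],0.4],[[0,0,0],[0,0,0],0.4],[[0,0,0],[0,0,0],0.4]]'

```text
time_s: 20.15
position: [0.6203, -0.2841, 0.1023]
tcp_rot: [-89.9, -0.2, -84.4]
contact_force: [0.1, -0.3, -0.7]
grip_width: 0.0553
```

```bash
python3 - <<'E'
from fix import *
fix();w=snap("wrist","8");t=snap("top","8");s=snap("scene","8");cv2.imwrite('pics/w11.png',w["frame"][:,:,::-1]);crop(t,250,150,420,280,4,'pics/t11.png');crop(s,150,140,300,270,5,'pics/s11.png')
E
```

```text
t 20.15 p [ 0.6203 -0.2841  0.1023] rot [-89.8571  -0.2136 -84.3566] turn [0.2 0.2 0.4] w 0.0553
```

View pics/w11.png

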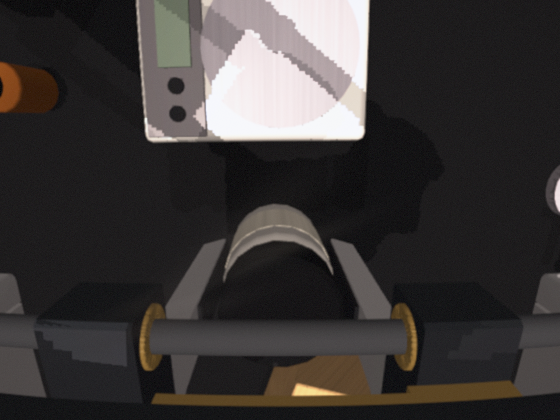

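View pics/s11.png

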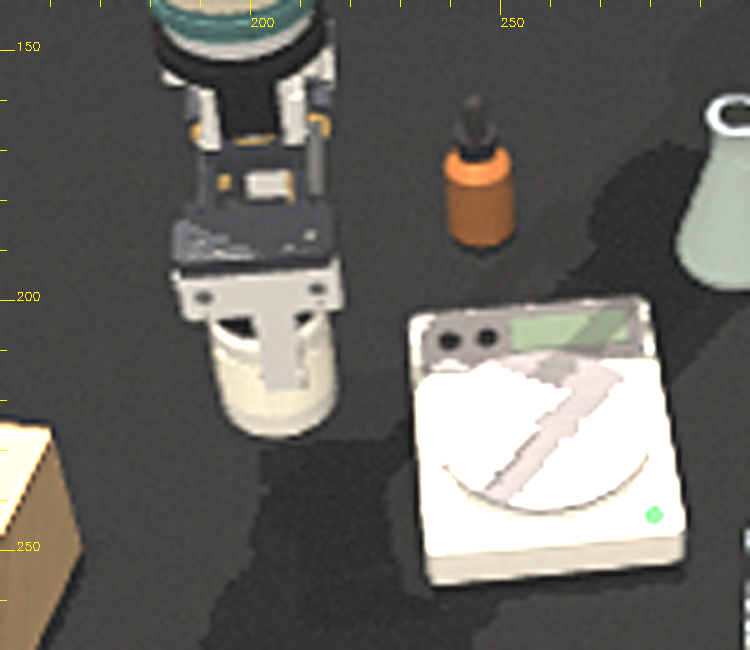

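View pics/t11.png

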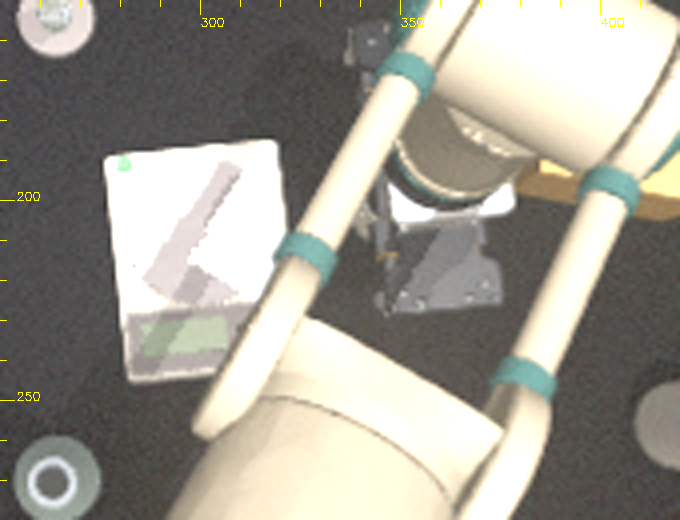

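```bash
python3 - <<'E'
from snap import *
w=pickle.load(open('pics/wrist8.pkl','rb'))
p1=onz(w,201,48,.05);p2=onz(w,360,48,.05);print(p1,p2,(p1+p2)/2,np.linalg.norm(p1-p2))
print("pan bottom",onz(w,280.5,127,.05))
a=onz(w,148,139,.037);b=onz(w,365,139,.037);print("side",a,b,np.linalg.norm(a-b))
# jar
print("jar foot front edge",onz(w,278,205,.084)); print("cap",onz(w,280,345,.174))
E
```

```text
[ 0.5559 -0.1681  0.05  ] [ 0.6644 -0.1572  0.05  ] [ 0.6101 -0.1627  0.05  ] 0.10913915000177536
pan bottom [ 0.6155 -0.2162  0.05  ]
side [ 0.5157 -0.2345  0.037 ] [ 0.6804 -0.2186  0.037 ] 0.16555539455741047
jar foot front edge [ 0.6185 -0.265   0.084 ]
cap [ 0.623  -0.3045  0.174 ]
```

Emit:
jog_arm --series '[[[0.2,0.2,0],[0,0.005,-0.02],0.4],[[0,0,0],[0,0.003,-0.02],0.4],[[0,0,0],[0,0,-0.015],0.4],[[0,0,0],[0,0,-0.01],0.4],[[0,0,0],[0,0,-0.006],0.4],[[0,0,0],[0,0,-0.002],0.4],[[0,0,0],[0,0,0],0.4],[[0,0,0],[0,0,0],0.4]]'

```text
time_s: 21.1
position: [0.6257, -0.2789, 0.0363]
tcp_rot: [-89.2, -0.6, -84.4]
contact_force: [0.4, 0.3, -1.2]
grip_width: 0.0558
```

```bash
python3 - <<'E'
from fix import *
fix();print(r.get_obs()["contact_force"])
E
```

```text
t 21.1 p [ 0.6257 -0.2789  0.0363] rot [-89.2243  -0.575  -84.357 ] turn [0.5 0.8 0.4] w 0.0558
[ 0.3669  0.3476 -1.1694]
```

Emit:
jog_arm --series '[[[0.5,0.8,0],[-0.003,0,-0.006],0.4],[[0,0,0],[0,0,-0.005],0.4],[[0,0,0],[0,0,-0.003],0.4],[[0,0,0],[0,0,-0.001],0.4],[[0,0,0],[0,0,-0.001],0.4],[[0,0,0],[0,0,0],0.4],[[0,0,0],[0,0,0],0.4],[[0,0,0],[0,0,0],0.4]]'

```text
time_s: 21.9
position: [0.6233, -0.2796, 0.0202]
tcp_rot: [-89.9, -0.0, -84.4]
contact_force: [-0.1, 0.2, -1.4]
grip_width: 0.0555
```

Emit:
jog_arm --series '[[[0,0,0],[0,0,-0.001],0.4],[[0,0,0],[0,0,-0.001],0.4],[[0,0,0],[0,0,-0.001],0.4],[[0,0,0],[0,0,-0.001],0.4],[[0,0,0],[0,0,-0.001],0.4],[[0,0,0],[0,0,0],0.4],[[0,0,0],[0,0,0],0.4],[[0,0,0],[0,0,0],0.4]]'

```text
time_s: 22.7
position: [0.6238, -0.2801, 0.0181]
tcp_rot: [-89.8, -0.2, -84.3]
contact_force: [-2.1, 0.3, 1.1]
grip_width: 0.0556
```

Emit:
jog_arm --series '[[[0,0,0],[0,0,0],0.65],[[0,0,0],[0,0,0],0.75],[[0,0,0],[0,0,0],0.9],[[0,0,0],[0,0,0],1],[[0,0,0],[0,0,0],1],[[0,0,0],[0,0,0],1],[[0,0,0],[0,0,0],1],[[0,0,0],[0,0,0],1]]'

```text
time_s: 23.5
position: [0.6243, -0.2802, 0.0172]
tcp_rot: [-89.8, -0.2, -84.4]
contact_force: [-0.5, -0.9, -0.4]
grip_width: 0.0937
```

Emit:
jog_arm --series '[[[0,0,0],[0,0,0.02],1],[[0,0,0],[0,0,0.03],1],[[0,0,0],[0,0,0.03],1],[[0,0,0],[0,0,0.03],1],[[0,0,0],[0,0,0.03],1],[[0,0,0],[0,0,0.02],1],[[0,0,0],[-0.02,0.04,0],1],[[0,0,0],[-0.02,0.045,0],1]]'

```text
time_s: 24.3
position: [0.5843, -0.1983, 0.1812]
tcp_rot: [-89.8, -0.2, -84.7]
contact_force: [0.1, 1.2, 0.3]
grip_width: 0.0938
```

```bash
python3 - <<'E'
from fix import *
fix();s=snap("scene","9");crop(s,150,140,300,270,5,'pics/s12.png')
E
```

```text
t 24.3 p [ 0.5843 -0.1983  0.1812] rot [-89.762   -0.2381 -84.6991] turn [0.2 0.3 0.7] w 0.0938
```

View pics/s12.png

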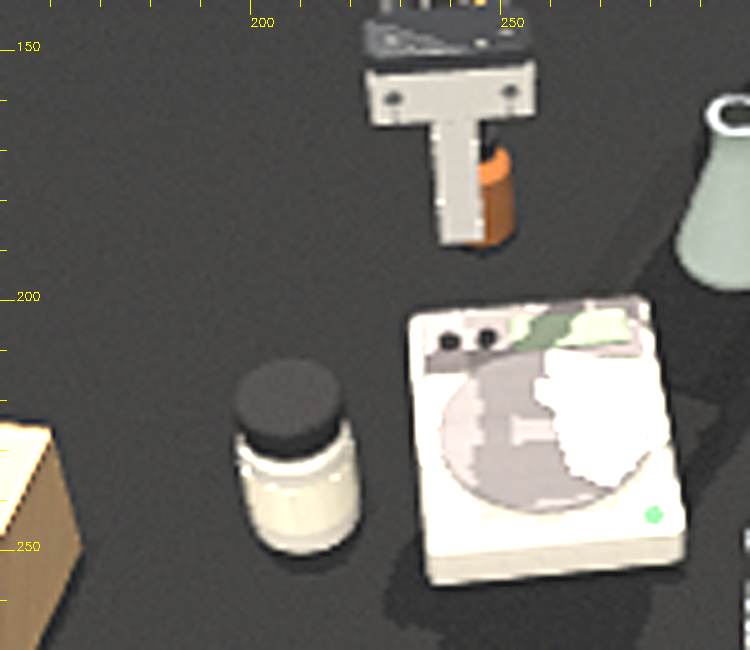

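Emit:
jog_arm --series '[[[0.2,0.3,0.7],[-0.025,0.04,0],1],[[0,0,0],[-0.025,0.04,0],1],[[0,0,0],[-0.025,0.04,0],1],[[0,0,0],[-0.025,0.04,0],1],[[0,0,0],[-0.025,0.04,0],1],[[0,0,0],[-0.018,0.03,-0.02],1],[[0,0,0],[-0.006,0.012,-0.02],1],[[0,0,0],[0,0,-0.02],1]]'

```text
time_s: 25.15
position: [0.4287, 0.0562, 0.1241]
tcp_rot: [-89.6, 0.4, -83.6]
contact_force: [0.5, -0.5, 0.2]
grip_width: 0.0939
```

```bash
python3 - <<'E'
from fix import *
fix();w=snap("wrist","10");t=snap("top","10");cv2.imwrite('pics/w13.png',w["frame"][:,:,::-1]);crop(t,240,150,420,290,4,'pics/t13.png')
E
```

```text
t 25.15 p [0.4287 0.0562 0.1241] rot [-89.564    0.3879 -83.6244] turn [-0.4  0.4 -0.4] w 0.0939
```

View pics/w13.png

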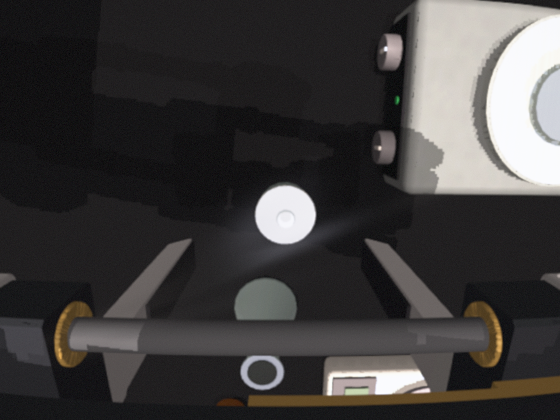

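View pics/t13.png

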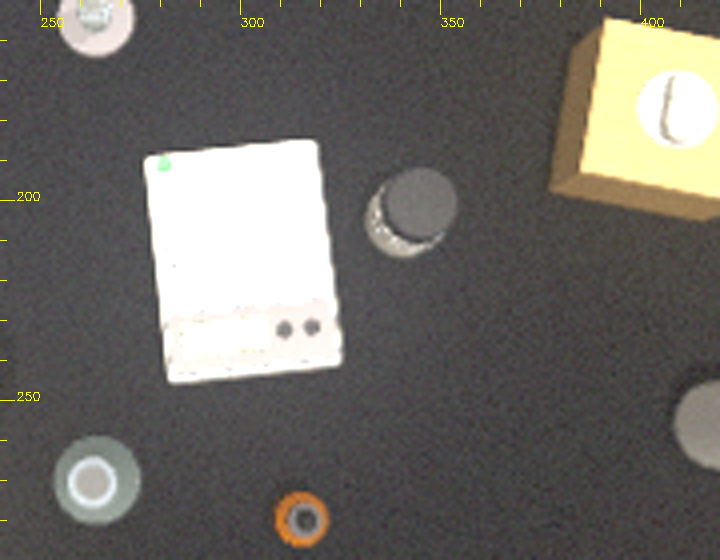

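```bash
python3 - <<'E'
from snap import *
w=pickle.load(open('pics/wrist10.pkl','rb'));t=pickle.load(open('pics/top10.pkl','rb'))
print("wb",onz(w,285.5,214.5,.034))
j=onz(t,345,200.8,.09)[:2];a=np.radians(5.6);pan=np.array([.6053,-.1617]);d=j-pan
print("jar",j,"in bal",d@[np.cos(a),np.sin(a)],d@[-np.sin(a),np.cos(a)])
E
```

```text
wb [0.4366 0.0509 0.034 ]
jar [ 0.6195 -0.2861] in bal 0.0020220161330102575 -0.12520642341323326
```

Emit:
jog_arm --series '[[[-0.4,0.4,0],[0.004,-0.004,-0.02],1],[[0,0,0],[0.002,-0.003,-0.025],1],[[0,0,0],[0,0,-0.025],1],[[0,0,0],[0,0,-0.025],1],[[0,0,0],[0,0,-0.02],1],[[0,0,0],[0,0,-0.008],1],[[0,0,0],[0,0,-0.002],1],[[0,0,0],[0,0,0],1]]'

```text
time_s: 26.05
position: [0.4446, 0.0442, 0.0007]
tcp_rot: [-89.4, -0.2, -83.9]
contact_force: [0.0, 0.6, 0.4]
grip_width: 0.094
```

```bash
python3 - <<'E'
from fix import *
fix();w=snap("wrist","11");cv2.imwrite('pics/w14.png',w["frame"][:,:,::-1])
E
```

```text
t 26.05 p [0.4446 0.0442 0.0007] rot [-89.4499  -0.1727 -83.9113] turn [ 0.1  0.6 -0.1] w 0.094
```

View pics/w14.png

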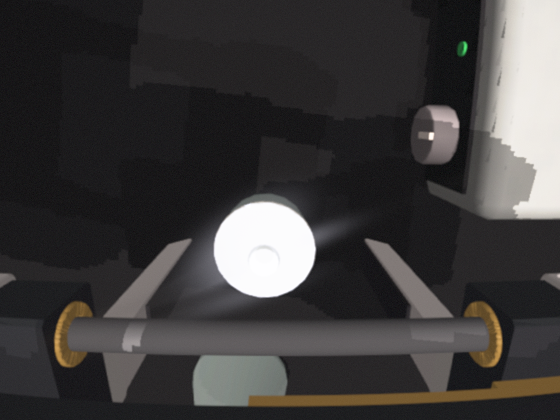

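Emit:
jog_arm --series '[[[0.1,0.6,0],[-0.004,0.003,-0.004],1],[[0,0,0],[-0.003,0.002,-0.004],1],[[0,0,0],[0,0,-0.002],1],[[0,0,0],[0,0,0],1],[[0,0,0],[0,0,0],0.4],[[0,0,0],[0,0,0],0.4],[[0,0,0],[0,0,0],0.4],[[0,0,0],[0,0,0],0.4]]' --squeeze 10

```text
time_s: 26.9
position: [0.4396, 0.0497, -0.0071]
tcp_rot: [-89.7, -0.1, -83.9]
contact_force: [-0.3, 0.7, -0.5]
grip_width: 0.0652
```

Emit:
jog_arm --series '[[[0,0,0],[0,0,0],0.4],[[0,0,0],[0,0,0],0.4],[[0,0,0],[0,0,0],0.4],[[0,0,0],[0,0,0],0.4],[[0,0,0],[0,0,0],0.4],[[0,0,0],[0,0,0],0.4],[[0,0,0],[0,0,0],0.4],[[0,0,0],[0,0,0],0.4]]'

```text
time_s: 27.7
position: [0.4395, 0.0497, -0.0071]
tcp_rot: [-89.7, -0.0, -83.9]
contact_force: [0.3, -0.1, 0.2]
grip_width: 0.0522
```

```bash
python3 - <<'E'
from fix import *
fix();w=snap("wrist","12");cv2.imwrite('pics/w15.png',w["frame"][:,:,::-1])
E
```

```text
t 27.7 p [ 0.4395  0.0497 -0.0071] rot [-89.7195  -0.0488 -83.8893] turn [ 0.   0.3 -0.1] w 0.0522
```

View pics/w15.png

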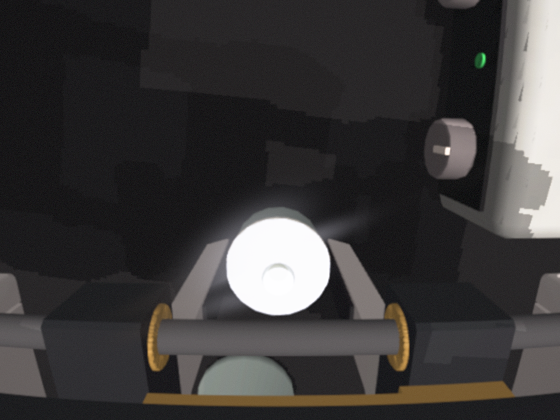

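Emit:
jog_arm --series '[[[0,0,0],[0,0,0.01],0.4],[[0,0,0],[0,0,0.03],0.4],[[0,0,0],[0,0,0.035],0.4],[[0,0,0],[0,0,0.035],0.4],[[0,0,0],[0,0,0.03],0.4],[[0,0,0],[0.015,-0.02,0],0.4],[[0,0,0],[0.025,-0.03,0],0.4],[[0,0,0],[0.03,-0.038,0],0.4]]'

```text
time_s: 28.55
position: [0.5055, -0.0362, 0.1444]
tcp_rot: [-89.7, 0.0, -83.5]
contact_force: [1.0, 0.3, -0.2]
grip_width: 0.0519
```

```bash
python3 - <<'E'
from fix import *
fix();w=pickle.load(open('pics/wrist12.pkl','rb'));print("wb when gripped",onz(w,279,262,.034))
E
```

```text
t 28.55 p [ 0.5055 -0.0362  0.1444] rot [-89.6595   0.0404 -83.4862] turn [-0.1  0.3 -0.5] w 0.0519
wb when gripped [0.4393 0.0546 0.034 ]
```

Emit:
jog_arm --series '[[[0,0.3,-0.5],[0.03,-0.038,0],0.4],[[0,0,0],[0.03,-0.038,0],0.4],[[0,0,0],[0.024,-0.03,-0.01],0.4],[[0,0,0],[0.01,-0.015,-0.02],0.4],[[0,0,0],[0.003,-0.004,-0.02],0.4],[[0,0,0],[0,0,-0.02],0.4],[[0,0,0],[0,0,-0.008],0.4],[[0,0,0],[0,0,0],0.4]]'

```text
time_s: 29.35
position: [0.611, -0.1742, 0.0695]
tcp_rot: [-89.4, -0.3, -84.3]
contact_force: [-0.5, 0.0, -0.1]
grip_width: 0.052
```

```bash
python3 - <<'E'
from fix import *
fix();w=snap("wrist","13");cv2.imwrite('pics/w16.png',w["frame"][:,:,::-1])
E
```

```text
t 29.35 p [ 0.611  -0.1742  0.0695] rot [-89.4145  -0.2619 -84.3434] turn [0.2 0.6 0.3] w 0.052
```

View pics/w16.png

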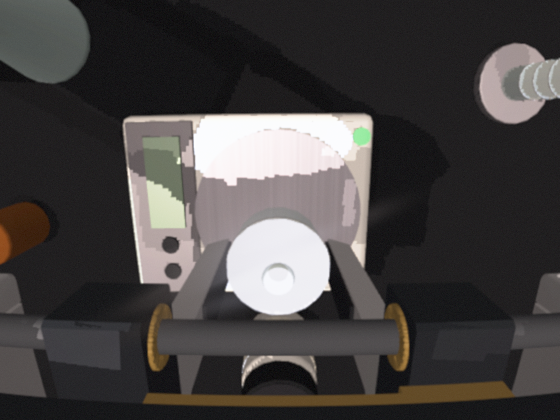

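```bash
python3 - <<'E'
from snap import *
w=pickle.load(open('pics/wrist13.pkl','rb'))
print("pan edge-left ",onz(w,278,129,.05)+np.array([.0054,-.0547,0]), (onz(w,195,208,.05)+onz(w,361,208,.05))/2, onz(w,279,265,.034+.0766))
E
```

```text
pan edge-left  [ 0.61   -0.1617  0.05  ] [ 0.6097 -0.1574  0.05  ] [ 0.6108 -0.1708  0.1106]
```

Move +0.009 in y, then lower.

Emit:
jog_arm --series '[[[0.2,0.6,0],[-0.001,0.005,-0.008],0.4],[[0,0,0],[-0.001,0.004,-0.006],0.4],[[0,0,0],[0,0,-0.005],0.4],[[0,0,0],[0,0,-0.003],0.4],[[0,0,0],[0,0,-0.001],0.4],[[0,0,0],[0,0,-0.001],0.4],[[0,0,0],[0,0,0],0.4],[[0,0,0],[0,0,0],0.4]]'

```text
time_s: 30.2
position: [0.6111, -0.1637, 0.0486]
tcp_rot: [-89.7, -0.2, -84.2]
contact_force: [0.3, 0.7, 0.2]
grip_width: 0.0518
```

Emit:
jog_arm --series '[[[0,0,0],[0,0,-0.002],0.4],[[0,0,0],[0,0,-0.001],0.4],[[0,0,0],[0,0,-0.001],0.4],[[0,0,0],[0,0,-0.001],0.4],[[0,0,0],[0,0,-0.001],0.4],[[0,0,0],[0,0,0],0.4],[[0,0,0],[0,0,0],0.4],[[0,0,0],[0,0,0],0.4]]'

```text
time_s: 31.0
position: [0.6115, -0.1642, 0.043]
tcp_rot: [-89.6, -0.2, -84.2]
contact_force: [0.3, 0.0, 0.9]
grip_width: 0.0521
```

```bash
python3 - <<'E'
from fix import *
fix();print(r.get_obs()["contact_force"])
s=snap("scene","14");crop(s,200,170,310,270,6,'pics/s17.png')
E
```

```text
t 31.0 p [ 0.6115 -0.1642  0.043 ] rot [-89.5871  -0.2158 -84.2441] turn [0.2 0.4 0.2] w 0.0521
[0.3281 0.0289 0.9368]
```

View pics/s17.png

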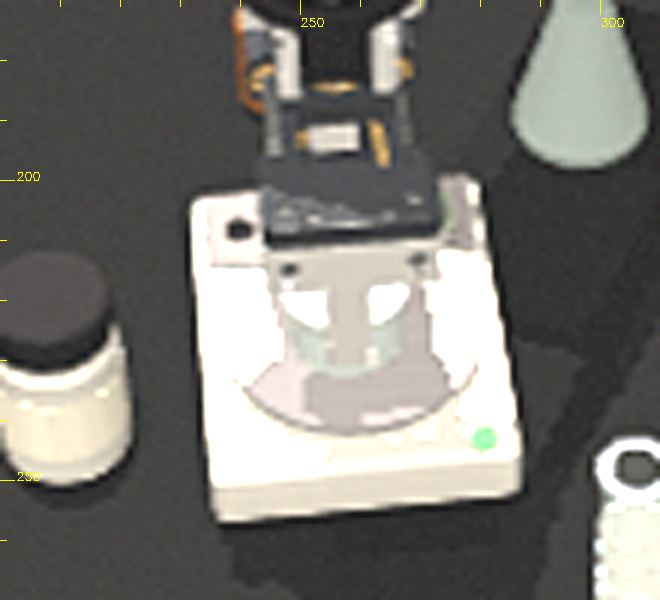

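Emit:
jog_arm --series '[[[0,0,0],[0,0,-0.001],0.4],[[0,0,0],[0,0,-0.001],0.4],[[0,0,0],[0,0,0],0.4],[[0,0,0],[0,0,0],0.4],[[0,0,0],[0,0,0],0.4],[[0,0,0],[0,0,0],0.4],[[0,0,0],[0,0,0],0.4],[[0,0,0],[0,0,0],0.4]]'

```text
time_s: 31.85
position: [0.6118, -0.1643, 0.0429]
tcp_rot: [-89.5, -0.3, -84.2]
contact_force: [-0.2, -0.2, 0.9]
grip_width: 0.052
```

Height no longer falls on a command to descend: it is resting on the pan. Release and rise.

Emit:
jog_arm --series '[[[0,0,0],[0,0,0],0.6],[[0,0,0],[0,0,0],0.7],[[0,0,0],[0,0,0],0.9],[[0,0,0],[0,0,0],1],[[0,0,0],[0,0,0],1],[[0,0,0],[0,0,0],1],[[0,0,0],[0,0,0],1],[[0,0,0],[0,0,0],1]]'

```text
time_s: 32.65
position: [0.6119, -0.1643, 0.0423]
tcp_rot: [-89.5, -0.2, -84.2]
contact_force: [0.1, 0.1, 0.4]
grip_width: 0.094
```

Emit:
jog_arm --series '[[[0,0,0],[0,0,0.02],1],[[0,0,0],[0,0,0.03],1],[[0,0,0],[0,0,0.035],1],[[0,0,0],[0,0,0.035],1],[[0,0,0],[0,0,0.035],1],[[0,0,0],[-0.02,0.04,0],1],[[0.2,0.6,0],[-0.025,0.045,0],1],[[0,0,0],[-0.025,0.045,0],1]]'

```text
time_s: 33.45
position: [0.5429, -0.0374, 0.2018]
tcp_rot: [-90.0, -0.0, -84.7]
contact_force: [-0.1, 0.6, 0.0]
grip_width: 0.0938
```

```bash
python3 - <<'E'
from fix import *
fix()
s=snap("scene","15");crop(s,200,140,310,270,5,'pics/s18.png')
E
```

```text
t 33.45 p [ 0.5429 -0.0374  0.2018] rot [-90.0077  -0.0493 -84.7234] turn [ 0.  -0.   0.7] w 0.0938
```

View pics/s18.png

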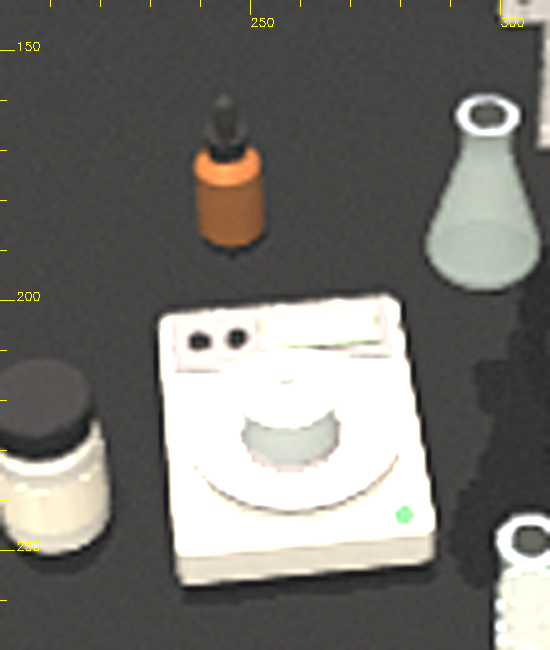

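Emit:
jog_arm --series '[[[0,0,0.7],[-0.025,0.04,0],1],[[0,0,0],[-0.03,0.045,0],1],[[0,0,0],[-0.03,0.045,0],1],[[0,0,0],[-0.02,0.045,0],1],[[0,0,0],[-0.01,0.045,0],1],[[0,0,0],[0,0.04,0],1],[[0,0,0],[0,0.03,0],1],[[0,0,0],[0,0.02,0],1]]'

```text
time_s: 34.3
position: [0.4232, 0.2762, 0.2039]
tcp_rot: [-90.0, 0.4, -83.8]
contact_force: [0.5, 0.4, -0.1]
grip_width: 0.0942
```

```bash
python3 - <<'E'
from fix import *
fix();w=snap("wrist","16");t=snap("top","16");cv2.imwrite('pics/w19.png',w["frame"][:,:,::-1]);crop(t,230,150,400,290,4,'pics/t19.png')
E
```

```text
t 34.3 p [0.4232 0.2762 0.2039] rot [-89.9936   0.4041 -83.766 ] turn [-0.4 -0.  -0.2] w 0.0942
```

View pics/w19.png

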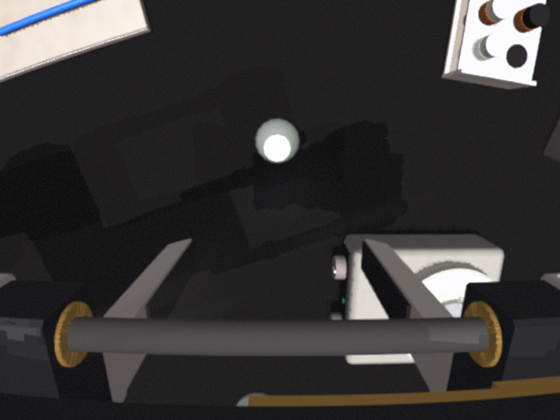

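View pics/t19.png

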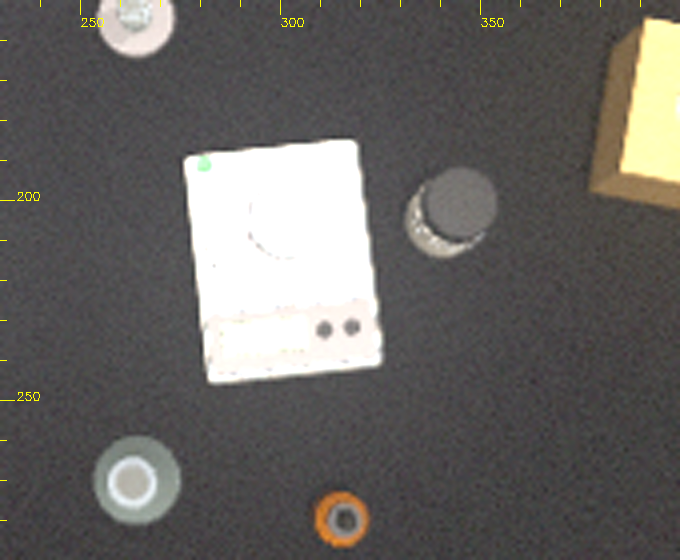

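```bash
python3 - <<'E'
from snap import *
w=pickle.load(open('pics/wrist16.pkl','rb'));t=pickle.load(open('pics/top16.pkl','rb'))
print("stopper",onz(w,277,149,.146),"bulb",onz(w,277.5,140,.025))
# wb edge contrast: arc spans left edge col ~291, bottom row ~215
f=t["frame"][185:225,280:320].astype(int).min(2)
im=cv2.resize(np.clip((f-200)*4.6,0,255).astype(np.uint8),None,fx=14,fy=14,interpolation=cv2.INTER_NEAREST);cv2.imwrite('pics/t20.png',im)
E
```

```text
stopper [0.4168 0.3285 0.146 ] bulb [0.4168 0.3299 0.025 ]
```

View pics/t20.png

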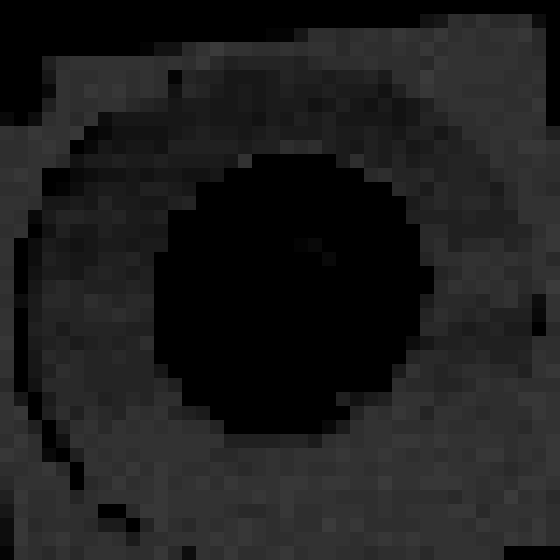

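Emit:
jog_arm --series '[[[-0.4,0,0],[-0.003,0.02,0],1],[[0,0,0],[-0.003,0.018,0],1],[[0,0,0],[0,0.009,-0.01],1],[[0,0,0],[0,0.004,-0.01],1],[[0,0,0],[0,0,-0.005],1],[[0,0,0],[0,0,0],1],[[0,0,0],[0,0,0],1],[[0,0,0],[0,0,0],1]]'

```text
time_s: 35.2
position: [0.418, 0.3215, 0.1752]
tcp_rot: [-90.2, -0.4, -83.9]
contact_force: [-0.8, 0.9, 0.9]
grip_width: 0.0938
```

```bash
python3 - <<'E'
from fix import *
fix();w=snap("wrist","17");cv2.imwrite('pics/w20.png',w["frame"][:,:,::-1])
t=pickle.load(open('pics/top16.pkl','rb'));print("wb",onz(t,300.5,205.4,.084))
E
```

```text
t 35.2 p [0.418  0.3215 0.1752] rot [-90.2011  -0.4116 -83.8651] turn [ 0.4 -0.2 -0.1] w 0.0938
wb [ 0.6072 -0.1608  0.084 ]
```

View pics/w20.png

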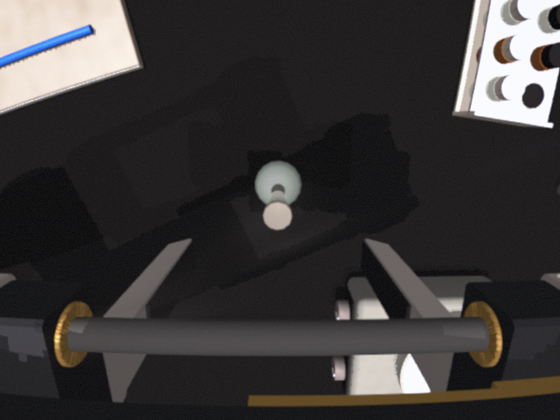

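Emit:
jog_arm --series '[[[0.4,-0.2,0],[0,0.003,-0.005],1],[[0,0,0],[0,0.003,-0.015],1],[[0,0,0],[0,0.001,-0.02],1],[[0,0,0],[0,0.001,-0.025],1],[[0,0,0],[0,0.001,-0.025],1],[[0,0,0],[0,0,-0.02],1],[[0,0,0],[0,0,-0.01],1],[[0,0,0],[0,0,0],1]]'

```text
time_s: 36.05
position: [0.42, 0.3319, 0.0532]
tcp_rot: [-89.4, 0.3, -83.9]
contact_force: [0.0, 0.1, 1.0]
grip_width: 0.0939
```

```bash
python3 - <<'E'
from fix import *
fix();w=snap("wrist","18");cv2.imwrite('pics/w21.png',w["frame"][:,:,::-1]);s=snap("scene","18");crop(s,380,100,480,220,5,'pics/s21.png')
E
```

```text
t 36.05 p [0.42   0.3319 0.0532] rot [-89.4368   0.2862 -83.9356] turn [-0.3  0.5 -0.1] w 0.0939
```

View pics/w21.png

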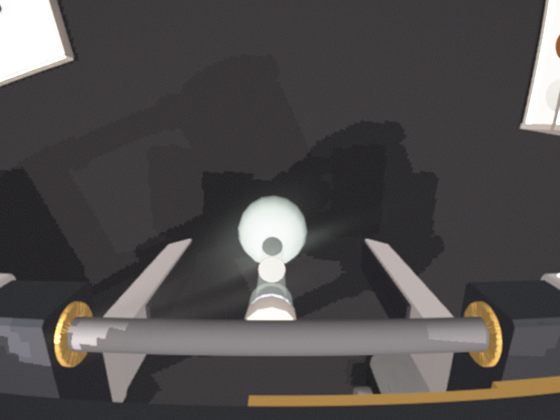

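View pics/s21.png

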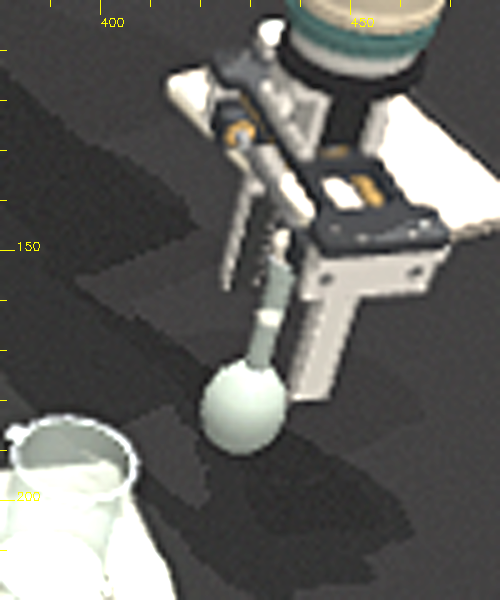

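Emit:
jog_arm --series '[[[-0.3,0.5,0],[-0.003,-0.002,0],0.7],[[0,0,0],[-0.001,0,0],0.4],[[0,0,0],[0,0,0],0.4],[[0,0,0],[0,0,0],0.4],[[0,0,0],[0,0,0],0.4],[[0,0,0],[0,0,0],0.4],[[0,0,0],[0,0,0],0.4],[[0,0,0],[0,0,0],0.4]]' --squeeze 8

```text
time_s: 36.95
position: [0.4197, 0.3322, 0.059]
tcp_rot: [-89.4, 0.3, -83.9]
contact_force: [0.4, -0.3, -0.7]
grip_width: 0.0379
```

```bash
python3 - <<'E'
from fix import *
fix();w=snap("wrist","19");cv2.imwrite('pics/w22.png',w["frame"][:,:,::-1])
E
```

```text
t 36.95 p [0.4197 0.3322 0.059 ] rot [-89.4042   0.3021 -83.9361] turn [-0.4  0.6 -0.1] w 0.0379
```

View pics/w22.png

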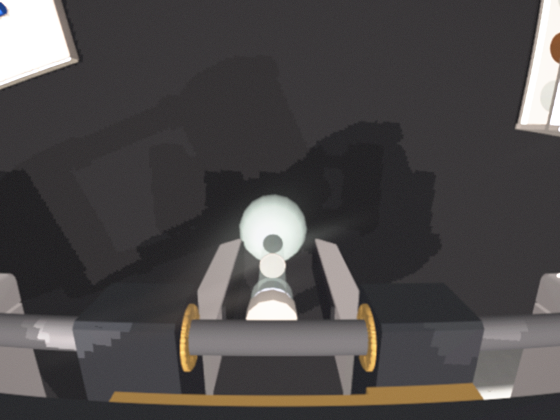

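Emit:
jog_arm --series '[[[-0.4,0.6,0],[-0.003,-0.002,-0.003],0.4],[[0,0,0],[-0.002,-0.001,-0.003],0.4],[[0,0,0],[0,0,0],0.4],[[0,0,0],[0,0,0],0.3],[[0,0,0],[0,0,0],0.25],[[0,0,0],[0,0,0],0.25],[[0,0,0],[0,0,0],0.25],[[0,0,0],[0,0,0],0.25]]'

```text
time_s: 37.8
position: [0.414, 0.3288, 0.0521]
tcp_rot: [-90.1, -0.1, -83.9]
contact_force: [0.1, 0.0, 0.0]
grip_width: 0.0234
```

```bash
python3 - <<'E'
from fix import *
fix();w=snap("wrist","20");crop(w,180,180,380,400,3,'pics/w23.png')
E
```

```text
t 37.8 p [0.414  0.3288 0.0521] rot [-90.1407  -0.0805 -83.9375] turn [ 0.1 -0.1 -0.1] w 0.0234
```

View pics/w23.png

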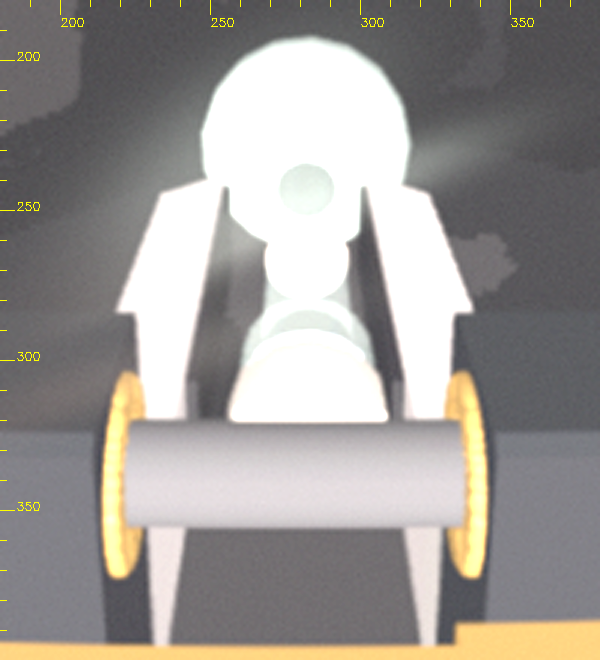

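Emit:
jog_arm --series '[[[0,0,0],[0.001,0,0],0.22],[[0,0,0],[0,0,0],0.18],[[0,0,0],[0,0,0],0.14],[[0,0,0],[0,0,0],0.1],[[0,0,0],[0,0,0],0.05],[[0,0,0],[0,0,0],0.05],[[0,0,0],[0,0,0],0.05],[[0,0,0],[0,0,0],0.05]]'

```text
time_s: 38.65
position: [0.4153, 0.3289, 0.0521]
tcp_rot: [-90.1, -0.1, -83.9]
contact_force: [-0.4, 0.3, 0.7]
grip_width: 0.0195
```

```bash
python3 - <<'E'
from fix import *
fix();w=snap("wrist","21");crop(w,180,180,380,400,3,'pics/w24.png')
E
```

```text
t 38.65 p [0.4153 0.3289 0.0521] rot [-90.123   -0.0751 -83.9378] turn [ 0.1 -0.1 -0.1] w 0.0195
```

View pics/w24.png

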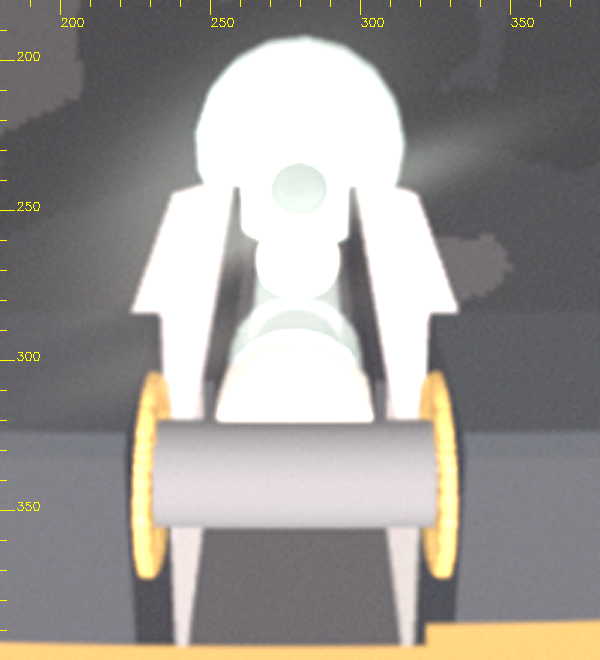

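Emit:
jog_arm --series '[[[0,0,0],[0,0,0],0.05],[[0,0,0],[0,0,0],0.05],[[0,0,0],[0,0,0.003],0.05],[[0,0,0],[0,0,0.003],0.05],[[0,0,0],[0,0,0.004],0.05],[[0,0,0],[0,0,0.004],0.05],[[0,0,0],[0,0,0],0.05],[[0,0,0],[0,0,0],0.05]]' --squeeze 12

```text
time_s: 39.5
position: [0.4152, 0.3289, 0.0676]
tcp_rot: [-90.1, -0.1, -83.9]
contact_force: [0.3, -0.8, -0.7]
grip_width: 0.0194
```

```bash
python3 - <<'E'
from fix import *
fix();print(r.get_obs()["contact_force"]);w=snap("wrist","22");crop(w,180,180,380,400,2,'pics/w25.png');s=snap("scene","22");crop(s,380,100,480,220,5,'pics/s25.png')
E
```

```text
t 39.5 p [0.4152 0.3289 0.0676] rot [-90.1207  -0.0697 -83.9375] turn [ 0.1 -0.1 -0.1] w 0.0194
[ 0.3429 -0.7709 -0.7359]
```

View pics/w25.png

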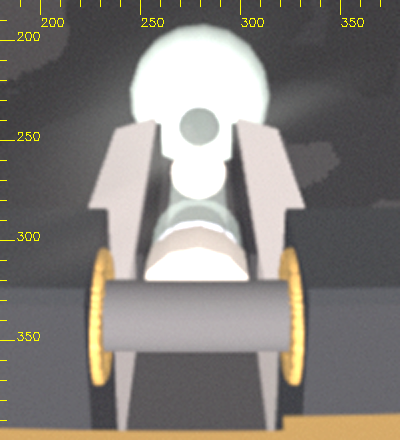

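View pics/s25.png

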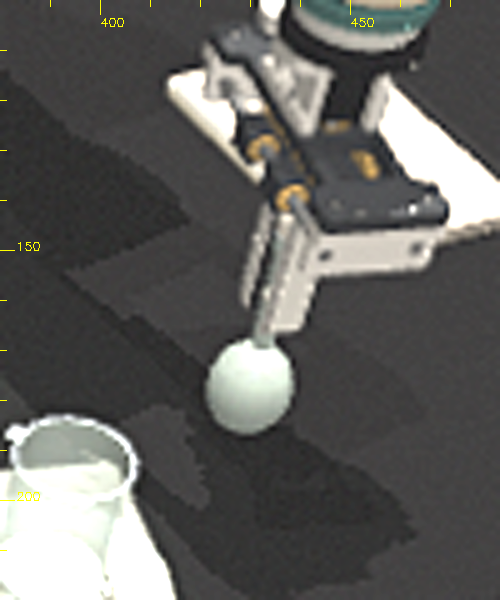

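Emit:
jog_arm --series '[[[0,0,0],[0,0,0.015],0.05],[[0,0,0],[0,0,0.025],0.05],[[0,0,0],[0,0,0.03],0.05],[[0,0,0],[0,0,0.03],0.05],[[0,0,0],[0,0,0.025],0.05],[[0,0,0],[0,-0.01,0.01],0.05],[[0,0,0],[0,-0.02,0],0.05],[[0,0,0],[0,-0.03,0],0.05]]'

```text
time_s: 40.4
position: [0.4124, 0.2671, 0.2041]
tcp_rot: [-90.5, -0.2, -83.7]
contact_force: [0.5, -0.1, -0.5]
grip_width: 0.0194
```

Emit:
jog_arm --series '[[[0,0,0],[0,-0.035,0],0.05],[[0,0,0],[0,-0.035,0],0.05],[[0,0,0],[0,-0.035,0],0.05],[[0,0,0],[0,-0.035,0],0.05],[[0,0,0],[0,-0.035,0],0.05],[[0,0,0],[0.005,-0.035,0],0.05],[[0,0,0],[0.015,-0.025,0],0.05],[[0,0,0],[0.02,-0.015,0],0.05]]'

```text
time_s: 41.2
position: [0.442, 0.0016, 0.1975]
tcp_rot: [-91.2, -0.4, -83.6]
contact_force: [-0.8, 0.7, -0.9]
grip_width: 0.0192
```

```bash
python3 fix.py
```

```text
t 41.2 p [0.442  0.0016 0.1975] rot [-91.2472  -0.431  -83.6432] turn [ 0.6 -1.2 -0.4] w 0.0192
```

Emit:
jog_arm --series '[[[0.6,-0.6,0],[0.025,0,0],0.05],[[0,-0.6,0],[0.03,0,0],0.05],[[0,0,0],[0.035,0,0],0.05],[[0,0,0],[0.035,0,0],0.05],[[0,0,0],[0.025,0,0],0.05],[[0,0,0],[0.012,0,-0.01],0.05],[[0,0,0],[0.003,0,-0.02],0.05],[[0,0,0],[0,0,-0.02],0.05]]'

```text
time_s: 42.0
position: [0.608, -0.0072, 0.139]
tcp_rot: [-90.5, -0.1, -84.1]
contact_force: [0.2, -0.3, -0.8]
grip_width: 0.0191
```

```bash
python3 fix.py
```

```text
t 42.0 p [ 0.608  -0.0072  0.139 ] rot [-90.5253  -0.052  -84.1291] turn [ 0.1 -0.5  0.1] w 0.0191
```

Need +0.010 y, +0.004 x; lower to about 0.065.

Emit:
jog_arm --series '[[[0.1,-0.5,0],[0.002,0.004,-0.015],0.05],[[0,0,0],[0.002,0.004,-0.02],0.05],[[0,0,0],[0,0.003,-0.018],0.05],[[0,0,0],[0,0,-0.012],0.05],[[0,0,0],[0,0,-0.006],0.05],[[0,0,0],[0,0,0],0.05],[[0,0,0],[0,0,0],0.05],[[0,0,0],[0,0,0],0.05]]'

```text
time_s: 42.8
position: [0.6004, 0.0021, 0.0564]
tcp_rot: [-91.1, 0.1, -84.2]
contact_force: [-0.6, -0.7, 0.0]
grip_width: 0.0193
```

```bash
python3 - <<'E'
from fix import *
fix();s=snap("scene","23");crop(s,230,130,420,290,4,'pics/s26.png');print(r.get_obs()["contact_force"])
E
```

```text
t 42.8 p [0.6004 0.0021 0.0564] rot [-91.1037   0.1195 -84.1692] turn [-0.  -1.1  0.2] w 0.0193
[0.1322 0.2564 0.2546]
```

View pics/s26.png

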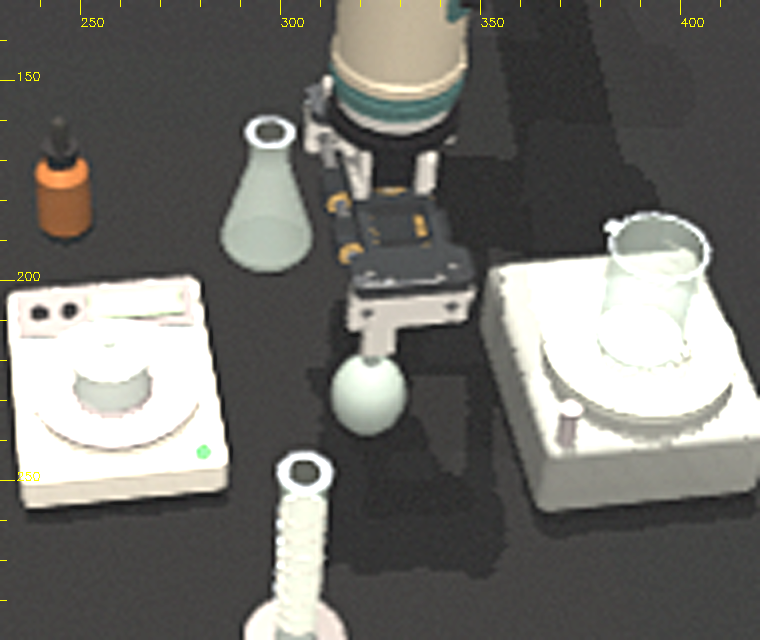

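Emit:
jog_arm --series '[[[0,-1.1,0],[0.002,0,0],0.05],[[0,0,0],[0,0,-0.001],0.05],[[0,0,0],[0,0,-0.001],0.05],[[0,0,0],[0,0,-0.001],0.05],[[0,0,0],[0,0,0],0.05],[[0,0,0],[0,0,0],0.05],[[0,0,0],[0,0,0],0.05],[[0,0,0],[0,0,0],0.05]]'

```text
time_s: 43.65
position: [0.6044, 0.0019, 0.0555]
tcp_rot: [-89.6, -0.1, -84.2]
contact_force: [0.4, -0.4, -0.7]
grip_width: 0.0193
```

```bash
python3 fix.py
```

```text
t 43.65 p [0.6044 0.0019 0.0555] rot [-89.6442  -0.06   -84.1653] turn [0.  0.4 0.2] w 0.0193
```

Emit:
jog_arm --series '[[[0,0.4,0],[0,0,-0.001],0.05],[[0,0,0],[0,0,-0.001],0.05],[[0,0,0],[0,0,-0.001],0.05],[[0,0,0],[0,0,-0.001],0.05],[[0,0,0],[0,0,0],0.05],[[0,0,0],[0,0,0],0.05],[[0,0,0],[0,0,0],0.05],[[0,0,0],[0,0,0],0.05]]'

```text
time_s: 44.45
position: [0.6057, 0.0018, 0.0522]
tcp_rot: [-89.9, -0.0, -84.2]
contact_force: [-0.4, 0.2, 1.1]
grip_width: 0.0192
```

Emit:
jog_arm --series '[[[0,0,0],[0,0,-0.001],0.05],[[0,0,0],[0,0,-0.001],0.05],[[0,0,0],[0,0,0],0.05],[[0,0,0],[0,0,0],0.05],[[0,0,0],[0,0,0],0.05],[[0,0,0],[0,0,0],0.05],[[0,0,0],[0,0,0],0.05],[[0,0,0],[0,0,0],0.05]]'

```text
time_s: 45.25
position: [0.6074, 0.0018, 0.0522]
tcp_rot: [-89.7, -0.1, -84.2]
contact_force: [0.3, 0.4, 1.7]
grip_width: 0.0192
```

```bash
python3 - <<'E'
from fix import *
fix();s=snap("scene","24");crop(s,270,150,390,270,5,'pics/s27.png');print(r.get_obs()["contact_force"]);w=snap("wrist","24");crop(w,0,0,560,420,1,'pics/w27.png')
E
```

```text
t 45.25 p [0.6074 0.0018 0.0522] rot [-89.6966  -0.0836 -84.1614] turn [0.1 0.3 0.2] w 0.0192
[ 0.2792 -0.8908  1.9894]
```

View pics/s27.png

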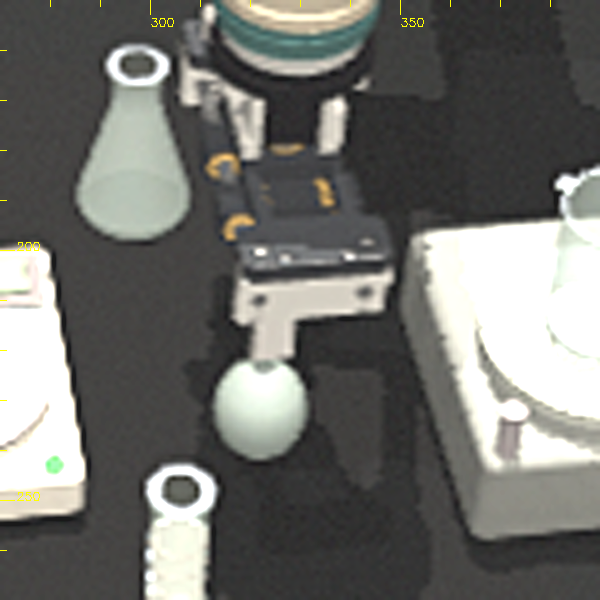

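View pics/w27.png

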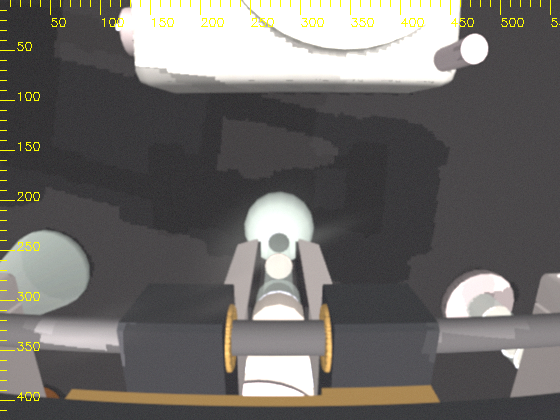

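Emit:
jog_arm --series '[[[0,0,0],[0,0,0],0.23],[[0,0,0],[0,0,0],0.27],[[0,0,0],[0,0,0],0.35],[[0,0,0],[0,0,0],0.5],[[0,0,0],[0,0,0],0.7],[[0,0,0],[0,0,0],0.7],[[0,0,0],[0,0,0],0.7],[[0,0,0],[0,0,0],0.7]]'

```text
time_s: 46.15
position: [0.6062, 0.0018, 0.0507]
tcp_rot: [-89.9, -0.1, -84.2]
contact_force: [0.1, -0.5, -0.1]
grip_width: 0.0649
```

```bash
python3 - <<'E'
from fix import *
fix();w=snap("wrist","25");crop(w,0,0,560,420,1,'pics/w28.png')
E
```

```text
t 46.15 p [0.6062 0.0018 0.0507] rot [-89.8608  -0.0524 -84.1673] turn [0.  0.1 0.2] w 0.0649
```

View pics/w28.png

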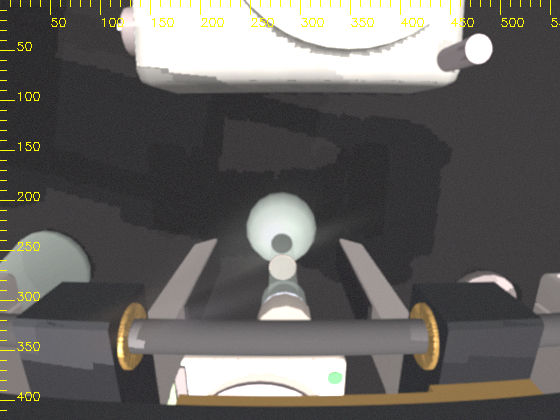

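Flask stands free (bulb at 281,228, fingers well clear). Rise straight up, then back off.

Emit:
jog_arm --series '[[[0,0,0],[0,0,0.02],0.8],[[0,0,0],[0,0,0.025],0.8],[[0,0,0],[0,0,0.03],0.8],[[0,0,0],[0,0,0.03],0.8],[[0,0,0],[0,0,0.03],0.8],[[0,0,0],[0,0,0.02],0.8],[[0,0,0],[-0.03,0,0.01],0.8],[[0,0,0],[-0.04,0,0.01],0.8]]'

```text
time_s: 47.0
position: [0.536, 0.0017, 0.2291]
tcp_rot: [-90.0, -0.0, -84.2]
contact_force: [0.6, -0.5, 1.0]
grip_width: 0.0753
```

Emit:
jog_arm --series '[[[0,0,0],[-0.045,0,0.01],0.8],[[0,0,0],[-0.045,0,0.01],0.8],[[0,0,0],[-0.045,0,0],0.8],[[0,0,0],[-0.04,0,0],0.8],[[0,0,0],[-0.02,0,0],0.8],[[0,0,0],[0,0,0],0.8],[[0,0,0],[0,0,0],0.8],[[0,0,0],[0,0,0],0.8]]'

```text
time_s: 47.8
position: [0.3319, 0.0021, 0.2522]
tcp_rot: [-89.6, -0.2, -84.2]
contact_force: [0.0, -0.3, -0.4]
grip_width: 0.0749
```

```bash
python3 - <<'E'
from fix import *
fix();t=snap("top","26");s=snap("scene","26");crop(t,130,120,400,310,2,'pics/t29.png');crop(s,90,120,450,310,2,'pics/s29.png')
E
```

```text
t 47.8 p [0.3319 0.0021 0.2522] rot [-89.5775  -0.1762 -84.1651] turn [0.1 0.4 0.2] w 0.0749
```

View pics/t29.png

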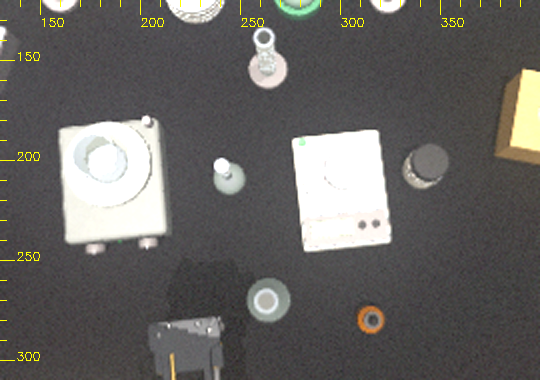

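View pics/s29.png

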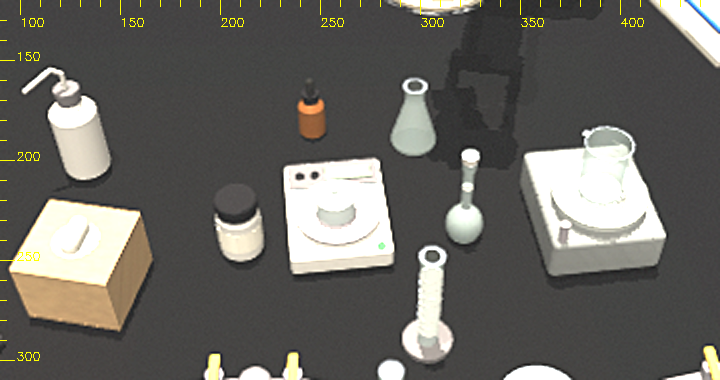

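```bash
python3 - <<'E'
from fix import *
t=pickle.load(open('pics/top26.pkl','rb'))
a=onz(t,240.5,202.5,.146);b=onz(t,245,209,.025);print(a,b)
for q in ([.6053,-.1617],[.614,.168]): print(np.hypot(*(a[:2]-q)),np.hypot(*(b[:2]-q)))
r.finish_job()
E
```

```text
[0.6059 0.0029 0.146 ] [0.605  0.0011 0.025 ]
0.16465040887856125 0.16276074715351502
0.16525045836162702 0.16718137061453875
the job is handed in; nothing more can be done
```

All four pieces are in place and the job is handed in, at about 48 s of the 106 s allowed. In the last pictures every piece stands upright, the gripper is clear, and the bystanders look unmoved.

| Piece | Where it stands | Measured position | Limit |
|---|---|---|---|
| Beaker | heating plate | about 3 mm from the middle | 15 mm |
| Weighing bottle | balance pan | about 2–3 mm from the middle | 15 mm |
| Powder jar | bench, side away from the stirrer | about 32 mm clear of the balance, 2 mm off the pan's middle front to back | 15–45 mm, and 20 mm |
| Volumetric flask | bench, between the instruments | about 165 mm from each middle | 190 mm |

Three checks disagreed with what I was given or expected:
- **Tool position:** the reported TCP did not match the stated fingertip distance. Touching the bench put the tips 18 mm above the reported point instead of 19 mm below it, so I worked from that measurement.
- **Scene camera:** it was off by about 10 mm in x against the top camera and the arm. I measured with the top and wrist cameras, which agreed to about 5 mm.
- **Flask grip:** the fingers closed at 19 mm, on the stopper rather than the neck. The grip held, so I carried and set the flask down that way.

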